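# Lever out the flow-cell cassette and put it in its case

### The arm

A 6-joint arm with a two-finger parallel gripper is mounted at the origin on the work surface. World frame = base frame: x ahead of the robot, y to its left, z up, the work surface at z = 0. Lengths are in mm, angles in rad, forces in N, time in s.
With the tool pointing down it reaches from about 275 to 750 mm from the base axis. Payload 10.2 kg.
Tool frame: the origin (TCP) lies at the very end of the fingers, on their centre line; the grasp point (between the pads) lies 19 mm behind it; z points along the fingers, y is the line along which they close (so a half turn about z gives the same grasp; the last joint's range is limited). The gripper opens to 85 mm and grips with 20 to 120 N. Pads are 22 mm wide; open, the fingers measure 114 mm over their backs; the gripper's body (76 mm by 85 mm) begins 54 mm behind the grasp point. The pads swing forward as they close: fully open they stand 13 mm farther back than shut.
Start: joints at [0.886, 0.313, 1.498, -0, 1.331, -0.223], TCP at [233.932, 470.007, 231.294] pointing down, gripper open.
Joint ranges: [-2.94, 2.94], [-0.97, 2.17], [0.19, 2.56], [-1.23, 4.37], [0.02, 3.11], [-2.88, 2.88]. Speed limits (rad/s): [2.39, 2.39, 3.01, 3.14, 3.14, 3.14].

### API

Orientations are given as a unit quaternion [w, x, y, z].
In Python, from rig import ctrl gives the robot as it stands.
- The arm moves only by the shell command python3 -m inch 'ROWS' [OPENING] [FORCE]. ROWS is text: rows parted by semicolons, each of 6 numbers parted by spaces: the shift along the tool's x, y, z in mm, then the turn, a rotation vector about the tool's x, y, z in units of 6 degrees (1.0 is 6 degrees). A call has exactly 10 rows; each row shifts and turns the commanded pose from where the row before left it, along the tool's axes as they then stand; what a row does not reach is not made up. A row lasts 1/12 s, in which the tool goes at most 41.7 mm and 7.16 degrees, less where a joint would pass 70% of its speed; a pose out of reach is approached as far as the arm can. A call with a gripper value outside its range is refused whole. OPENING is the opening, from 0 (shut) to 1 (fully open), set as the call begins (- or left out, the last holds). The fingers move at their own pace and stop on an object; FORCE is the grip in N (left out, the last holds). Time passes only in rows, so rows that do not move let the fingers close, or fill a call up. It gives the time, the measured TCP pose, the force, the opening and the grip force at its end, in the units of the state.
- ctrl.sense(): the state, without advancing time (a new reading comes with each control period).
- ctrl.capture(name): name is "side" or "top"; returns a dict with "image" (480x640x3 uint8, red, green, blue), "intrinsics" (3x3 intrinsics, pixels), "rvec" (rotation vector, rad) and "tvec" (3), from world to camera coordinates, as OpenCV has them. Camera axes: x right, y down, z forward; pixel columns grow to the right and rows downward; lengths in mm; the calibration is good to about 2 mm. A picture is of the moment at which its call begins. There is no depth.
- ctrl.finish_job(): hands the job in; it is judged then, once.
The state is a dict: "time_s": time; "joints": joint angles; "dq": joint speeds; "tau": joint torques, N m; "eef_pos": TCP position; "ee_rot": TCP orientation; "force": force on the tool from outside, world axes, zero at the start; "wrist_torque": the same for the moment, N m; "grip_width": opening from 0.0 (shut) to 1.0 (fully open); "grip_force": force on a finger pad.
Only numpy, scipy, OpenCV 4.12 (cv2) and the standard library are available. Lean on these libraries where they do the work, as an engineer would, in place of code of your own. Each camera call takes 0.05 s, during which the arm holds its last target. There are 200 camera calls.

### The job

With the pry lever, lever the snapped-in flow-cell cassette up out of its clips in the dark metal dock, then put the lever down, back on its stand or on the bench, clear of dock, case and cassette. Slide the freed cassette flat into the low grey case until it is fully home against the back, let go of it, and do not knock over or push away anything else on the bench.

Things in the scene. Friction and masses are not known exactly. Their poses are not given: they have to be found in the camera images.
- dock: Dark metal block fixed to the bench: x -89 to +80 mm, 114 mm wide (y), flat top at z = 70; a black box 50 high behind it to x = 115. Origin on the bench under the middle of its pocket (112 x 61.6 mm), which holds the cassette flush with the top, too snug for fingers. The -x end, nearest the robot, has a pry notch, 20 mm wide, open above and to the front.
- dock_sill (a point): Fulcrum: middle of the notch's inner sill edge, (-73, 0, 63) mm in the dock's frame and axes. The sill is flat from here to the front (x = -89). Beyond, a trench of the notch's width drops to z = 28 and runs under the cassette to x = -25. The cassette's lower front edge is 18 mm ahead and 7 mm below: a blade at 45 degrees passes over the sill edge and under the cassette with 4 mm to spare.
- dock_clips (a point): Between the two sprung clips, (0, 0, 74) mm in the dock. Their round noses at y = +-33 overlap the cassette's long top edges by 2 mm; housings: x +-9, |y| 41 to 55, up to z = 82. A sprung plate pushes the cassette up with 4 to 6 N. Levering its front edge up 5 to 8 mm (about 5 N) frees it: it pops up level, underside at z = 67, top 11 mm above the dock and stays, to be gripped by its sides.
- cassette: Grey flat box with a glass window in its top, 110 (x) x 60 (y) x 14 mm (z), 0.1 to 0.21 kg. Origin in the centre of its underside, x along its length, z up. At first in the dock, axes as the dock's, underside at z = 56, front face at x = -55 there. Once popped up it yields by some mm when pushed down. Either end may go first into the case.
- lever: Straight pry lever, 175 mm long, 0.12 kg: square black handle 100 x 16 x 16 mm, then a steel blade 75 long, 12 wide, 4 mm thick, on the same centre line. Origin in the handle's centre. As it lies on its stand at first, its body axes are level: the lever runs in the body's xz plane at 45 degrees, blade towards +x and down, blade's width along y.
- lever_tip (a point): Middle of the blade's end, at (88.4, 0, -88.4) mm in the lever's frame; axes as the lever's.
- rest: Stand for the lever, fixed: base plate 115 x 60 x 6 mm, two posts, and an aluminium rail 10 mm wide (narrower than the handle) sloping 45 degrees down to +x, with a ledge and two cheeks (31 mm overall) at the lowest 20 mm of the handle. Origin on the bench; the lying handle's centre is 103 mm above it, axes alike. Grip the upper handle from above; it lifts straight off.
- case: Low grey sleeve fixed to the bench for the cassette. Origin on the bench under the middle of a home cassette; mouth to -x, back stop at x = 55 mm. Inside 63 wide, floor z = 25; lips over the sides at z = 41.5, 44 apart; top 47.5, 90 wide, back face x = 65. Straight from x = -8 to 55; slanted guides flare the mouth by 5 mm all round from x = -8 to -22. A home cassette sticks out 33 mm from these.
- case_home (a point): Where the cassette's origin is when fully home: on the case's floor, (0, 0, 25) mm in the case's frame; axes as the case's, x is the direction of sliding in.
- wash_bottle: White plastic bottle, radius 33, height 170 mm; origin under its centre. Bystander.
- jar: Small amber glass jar, radius 22, height 55 mm; origin under its centre. Bystander, between dock and case.
- reagent: Clear bottle with white cap, radius 30, height 140 mm; origin under its centre. Bystander.
- beaker: Glass beaker, radius 34, height 90 mm; origin under its centre. Bystander.
- dish: Flat round glass dish, radius 45, height 16 mm; origin under its centre. Bystander.
- tip_box: Grey plastic box 110 x 75 x 50 mm; origin under its centre. Bystander.
Not all that is in view belongs to the job. What is meant by the cassette is not purple, and is the smaller of those in its own colour. What is shaped like the lever but orange or red is not meant.

How it is judged:
By the outcome, as a careful person would: the job done as asked, in the order asked, and still so for the second after the job is handed in, with the robot touching nothing.
It also fails if it takes over 64 s, if anything falls off the work surface, if the arm or the gripper's body presses on something with over 40 N, if the wrist force passes 120 N, or if a joint passes its speed limit or range.

## Working session

There is one attempt and no reset: what is moved stays moved. The work goes in short steps, Python scripts to look and compute and a shell command to move; the robot and the scene stay as the last step left them, time stands still between calls to the robot, and variables do not carry over. Pictures are saved under pics/ and viewed, at most 10 in all, crops included, and the job is handed in when it is done.

```bash
ls; mkdir -p pics; cat > h.py <<'E'
from rig import ctrl
import numpy as np, cv2
from scipy.spatial.transform import Rotation as R
def cap(n,f=None):
    c=ctrl.capture(n)
    if f: cv2.imwrite('pics/'+f,c['image'][:,:,::-1])
    return c
def proj(c,P):
    return cv2.projectPoints(np.array(P,float).reshape(-1,1,3),np.array(c['rvec']),np.array(c['tvec'],float),np.array(c['intrinsics']),None)[0].reshape(-1,2)
def back(c,uv,z):
    Rm=cv2.Rodrigues(np.array(c['rvec'],float))[0];t=np.array(c['tvec'],float).ravel()
    C=-Rm.T@t
    out=[]
    for u,v in np.atleast_2d(uv):
        d=Rm.T@np.linalg.inv(np.array(c['intrinsics']))@[u,v,1]
        out.append(C+d*(z-C[2])/d[2])
    return np.array(out)
def toolrel(pos,Rt):
    "shift & turn from current to target, tool axes"
    s=ctrl.sense();q=s['ee_rot'];R0=R.from_quat([q[1],q[2],q[3],q[0]])
    return R0.inv().apply(np.array(pos)-s['eef_pos']),np.degrees((R0.inv()*Rt).as_rotvec())/6
E
python3 - <<'E'
from h import *
print(ctrl.sense())
for n in('side','top'):
    c=cap(n,n+'0.png'); Rm=cv2.Rodrigues(np.array(c['rvec'],float))[0]; print(n,-Rm.T@np.array(c['tvec']).ravel(),Rm[2],c['intrinsics'])
E
```

```text
pics
{'time_s': 0.0, 'joints': array([ 8.85626162e-01,  3.13434466e-01,  1.49841172e+00,  6.93043848e-06,
        1.33101980e+00, -2.23392185e-01]), 'dq': array([ 0.00230301,  0.00049309, -0.00080209, -0.00056886, -0.0018156 ,
        0.00020057]), 'tau': array([ 1.44486232e-03, -4.12267542e+01, -2.59737700e+01, -9.65162440e-05,
        4.21509409e-03, -2.66677731e-06]), 'eef_pos': array([233.75066816, 469.80921994, 230.75257853]), 'ee_rot': array([-2.82402532e-04,  2.28843770e-01,  9.73462954e-01, -5.70613845e-04]), 'force': array([-1.1538857 , -0.08717549,  0.6102732 ]), 'wrist_torque': array([ 0.0133481 , -0.01509001,  0.01862106]), 'grip_force': 0.0, 'grip_width': 1.0012318130922073}
side [ 257.67712075  883.09155019 1057.45363497] [ 0.17246173 -0.66617116 -0.72558455] [[581.63141411   0.         330.62429318]
 [  0.         581.63141411 241.66000234]
 [  0.           0.           1.        ]]
top [ 405.14656336  -14.21696911 1303.7460816 ] [ 0.08355812  0.01185159 -0.99643243] [[484.13573905   0.         314.62200197]
 [  0.         484.13573905 240.30639959]
 [  0.           0.           1.        ]]
```

View pics/top0.png

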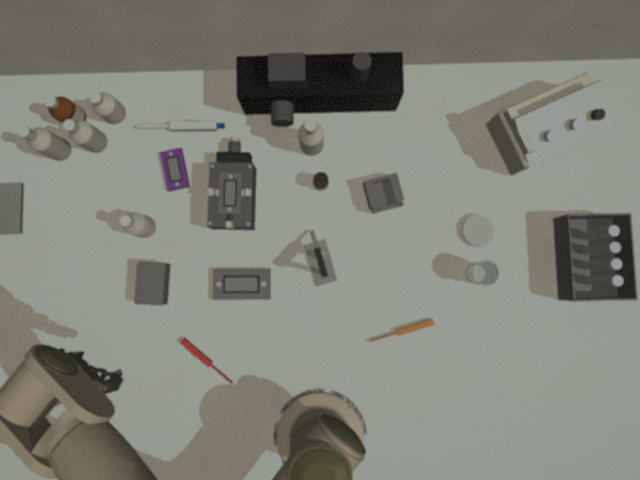

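View pics/side0.png

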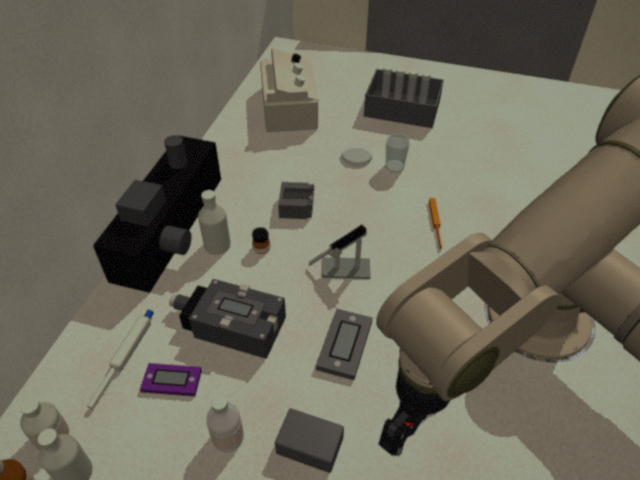

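The dock sits at about (232,195) in the top view, the case at (383,193), the lever on its stand at (320,258) with its blade pointing up-left. Image up is +x. The large cassette at (241,284) and the purple one are decoys. I'll enlarge next.

```bash
python3 - <<'E'
import cv2
a=cv2.imread('pics/top0.png')[130:295,195:415]; cv2.imwrite('pics/t1.png',cv2.resize(a,None,fx=3.6,fy=3.6,interpolation=cv2.INTER_CUBIC))
a=cv2.imread('pics/side0.png')[170:365,160:400]; cv2.imwrite('pics/s1.png',cv2.resize(cv2.convertScaleAbs(a,alpha=1.3),None,fx=3,fy=3,interpolation=cv2.INTER_CUBIC))
E
```

```text
(no output)
```

View pics/t1.png

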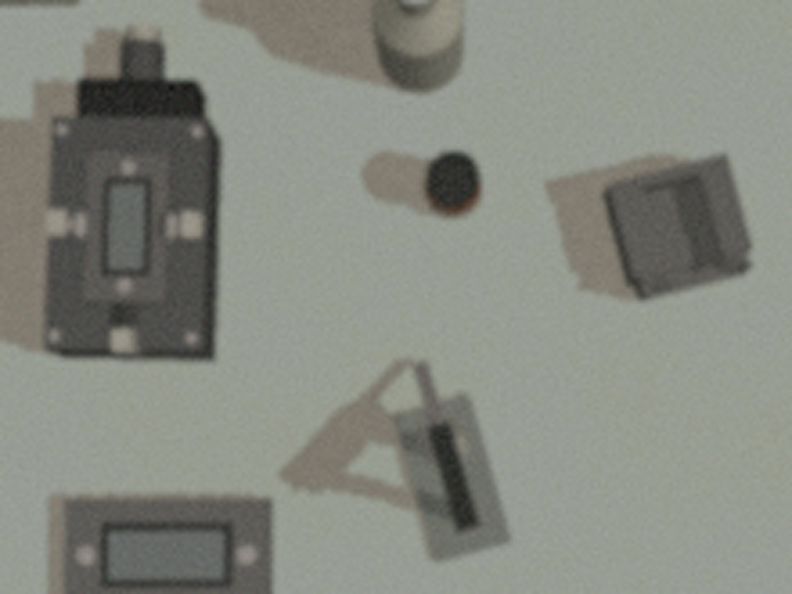

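View pics/s1.png

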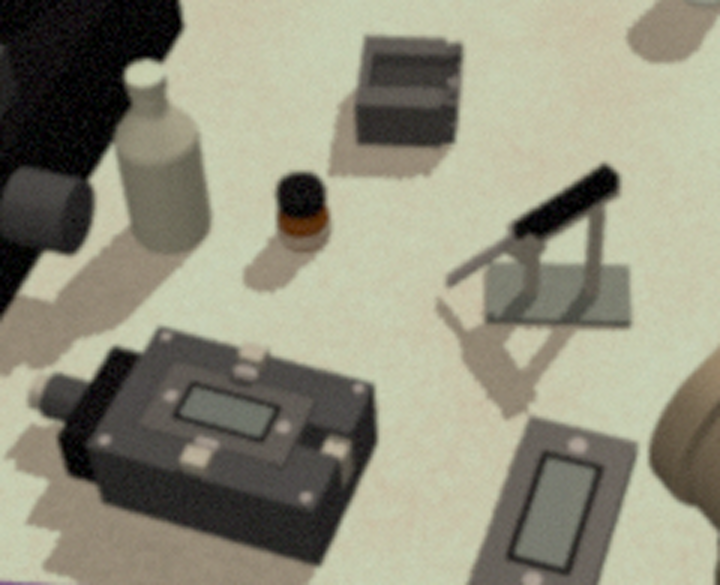

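The crops show the dock corners, clips, notch, lever and case edges clearly, in both views. I'll fit the poses from these pixels.

```bash
cat > fit.py <<'E'
from h import *
from scipy.optimize import least_squares
T=cap('top');S=cap('side')
ft=lambda L:(np.array(L,float)+.5)/3.6-.5+[195,130]
fs=lambda L:(np.array(L,float)+.5)/3-.5+[160,170]
def W(p,M): 
    c,s=np.cos(p[2]),np.sin(p[2]);M=np.array(M,float)
    return np.c_[p[0]+c*M[:,0]-s*M[:,1],p[1]+s*M[:,0]+c*M[:,1],M[:,2]]
def fit(name,Mt,ut,Ms,us,p0,extra=None):
    # per-view fits and the joint one
    for lab,a,b in(('top',1,0),('side',0,1),('both',1,1)):
        def f(p):
            r=[]
            if a and len(ut): r.append((proj(T,W(p,Mt(p)))-ft(ut)).ravel())
            if b and len(us): r.append((proj(S,W(p,Ms(p)))-fs(us)).ravel())
            return np.concatenate(r)
        o=least_squares(f,p0); print(name,lab,o.x[:2].round(1),np.degrees(o.x[2]).round(2),o.x[3:].round(1),'rms',np.sqrt(np.mean(o.fun**2)).round(2))
D=[(-89,57,70),(-89,-57,70),(80,57,70),(80,-57,70),(0,48,82),(0,-48,82)]
fit('dock',lambda p:D,[(47,346),(210,346),(53,120),(208,120),(58,223),(190,223)],lambda p:D,[(318,508),(376,384),(97,440),(165,330),(197,457),(252,352)],[500,200,0])
C=lambda p:[(65,45,47.5),(65,-45,47.5),(p[3],45,47.5),(p[3],-45,47.5)]
fit('case',C,[(606,190),(727,155),(643,298),(750,268)],C,[(357,88),(365,37),(455,100),(462,43)],[500,-200,.2,-15])
k=.7071
L=lambda p:[(88.4,0,103-88.4),(-50*k,0,103+50*k),(50*k+8*k,0,103-50*k+8*k)]
fit('lever',L,[(418,362),(466,527),(439,424)],L,[(449,282),(609,180),(514,229)],[400,0,.2])
B=lambda p:[(p[3]+57.5,30,6),(p[3]+57.5,-30,6),(p[3]-57.5,30,6),(p[3]-57.5,-30,6)]
fit('rest',B,[(395,412),(468,395),(437,560),(510,540)],B,[(487,319),(487,265),(630,322),(630,265)],[400,0,.2,0])
J=lambda p:[(0,0,55)]
print(back(T,ft([[452,182]]),55),back(S,fs([[302,188]]),55))
E
python3 fit.py
```

```text
dock top [637.3 215.7] -0.96 [] rms 0.66
dock side [631.3 215.7] -2.27 [] rms 1.21
dock both [633.8 215.4] -1.67 [] rms 1.34
case top [ 609.1 -189. ] 14.06 [-19.] rms 0.93
case side [ 609.6 -196. ] 12.02 [-20.] rms 1.89
case both [ 608.8 -191.2] 13.22 [-19.3] rms 1.75
lever top [451.8 -12.7] 14.38 [] rms 0.69
lever side [449.3 -11.4] 12.2 [] rms 1.08
lever both [450.5 -12.4] 13.58 [] rms 0.99
rest top [1031.2  135.5] 14.45 [-594.6] rms 0.62
rest side [10296.9  2688. ] 15.33 [-10210.2] rms 0.4
rest both [4169.6  972.3] 14.84 [-3845.3] rms 0.9
[[667.28557655 -17.06611429  55.        ]] [[666.30641397 -18.78324978  55.        ]]
```

Poses agree between the views: dock about (634,215) at -1.5°, case (609,-191) at 13.7°, lever (451,-12) at 14°. Next, the shift to above the lever.

```bash
cat >> h.py <<'E'
def down(yaw,tilt=0):
    "tool x at yaw (deg) backwards, z down; tilt>0: fingertips swing forward"
    return R.from_euler('z',yaw,degrees=True)*R.from_euler('y',-tilt,degrees=True)*R.from_matrix([[-1,0,0],[0,1,0],[0,0,-1]])
def go(pos,yaw,tilt=0):
    s=ctrl.sense();d,r=toolrel(pos,down(yaw,tilt));print('shift',d.round(1),'turn',r.round(2),'| t %.2f'%s['time_s'],'pos',s['eef_pos'].round(1),'F',s['force'].round(1),'w %.3f gf %.0f'%(s['grip_width'],s['grip_force']),'j',s['joints'].round(2))
E
python3 -c "
from h import *
go([431.3,-17.2,180],14)"
```

```text
shift [-393.8 -348.    51.2] turn [-0.01 -0.   -6.74] | t 0.20 pos [233.9 469.9 231. ] F [-0.7 -0.7  0.2] w 1.000 gf 0 j [ 0.89  0.31  1.5  -0.    1.33 -0.22]
```

```bash
python3 -m inch '-28 -25 3.7 0 0 0;-28 -25 3.7 0 0 0;-28 -25 3.7 0 0 0;-28 -25 3.7 0 0 0;-28 -25 3.7 0 0 0;-28 -25 3.7 0 0 0;-28 -25 3.7 0 0 0;-28 -25 3.7 0 0 0;-28 -25 3.7 0 0 0;-28 -25 3.7 0 0 0' 1
python3 -m inch '-28 -25 3.7 0 0 0;-28 -25 3.7 0 0 0;-28 -25 3.7 0 0 0;-28 -23 3.1 0 0 0;0 0 0 0 0 -1.12;0 0 0 0 0 -1.12;0 0 0 0 0 -1.12;0 0 0 0 0 -1.12;0 0 0 0 0 -1.12;0 0 0 0 0 -1.12' 0.7
python3 - <<'E'
from h import *
go([431.3,-17.2,180],14)
c=cap('top');a=c['image'][190:310,240:400,::-1];cv2.imwrite('pics/t2.png',cv2.resize(a,None,fx=5,fy=5,interpolation=cv2.INTER_CUBIC))
E
```

```text
time_s: 1.03
eef_pos: [373.4, 119.7, 194.3]
ee_rot: [0.0, 0.229, 0.973, 0.0]
force: [-0.1, 0.9, -0.5]
grip_width: 1.0
grip_force: 0.0
time_s: 1.87
eef_pos: [429.7, -16.2, 180.0]
ee_rot: [-0.0, -0.124, 0.992, 0.0]
force: [0.4, -0.8, -0.7]
grip_width: 0.699
grip_force: 0.0
shift [-1.3 -1.3 -0. ] turn [ 0.   -0.    0.03] | t 1.87 pos [429.7 -16.2 180. ] F [ 0.4 -0.8 -0.7] w 0.699 gf 0 j [-0.31  0.16  1.84  0.    1.15 -2.13]
```

View pics/t2.png

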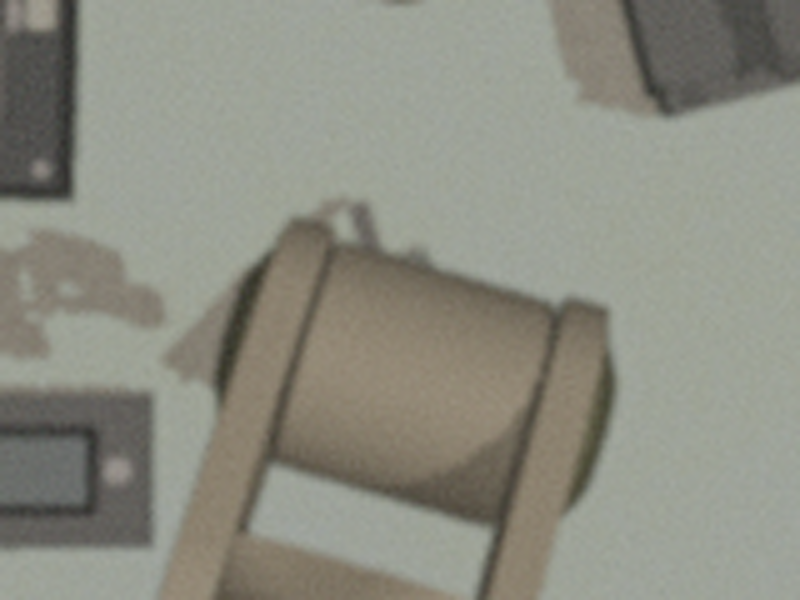

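The wrist hides the gripper in the top view. The lever tip at (360,220) is in line. I'll descend and check from the side.

```bash
python3 -m inch '-1.3 -1.3 9 0 0 0;0 0 9 0 0 0;0 0 9 0 0 0;0 0 9 0 0 0;0 0 9 0 0 0;0 0 9 0 0 0;0 0 9 0 0 0;0 0 7 0 0 0;0 0 5 0 0 0;0 0 0 0 0 0' 0.7
python3 - <<'E'
from h import *
go([431.3,-17.2,105],14)
c=cap('side');a=c['image'][190:310,270:430,::-1];cv2.imwrite('pics/s2.png',cv2.resize(cv2.convertScaleAbs(a,alpha=1.5),None,fx=5,fy=5,interpolation=cv2.INTER_CUBIC))
E
```

```text
time_s: 2.75
eef_pos: [431.0, -17.0, 104.1]
ee_rot: [-0.001, -0.121, 0.993, 0.0]
force: [0.0, -0.3, 0.1]
grip_width: 0.7
grip_force: 0.0
shift [-0.3 -0.2 -0.9] turn [ 0.01 -0.01 -0.02] | t 2.75 pos [431.  -17.  104.1] F [ 0.  -0.3  0.1] w 0.700 gf 0 j [-0.31  0.27  1.93  0.    0.95 -2.13]
```

View pics/s2.png

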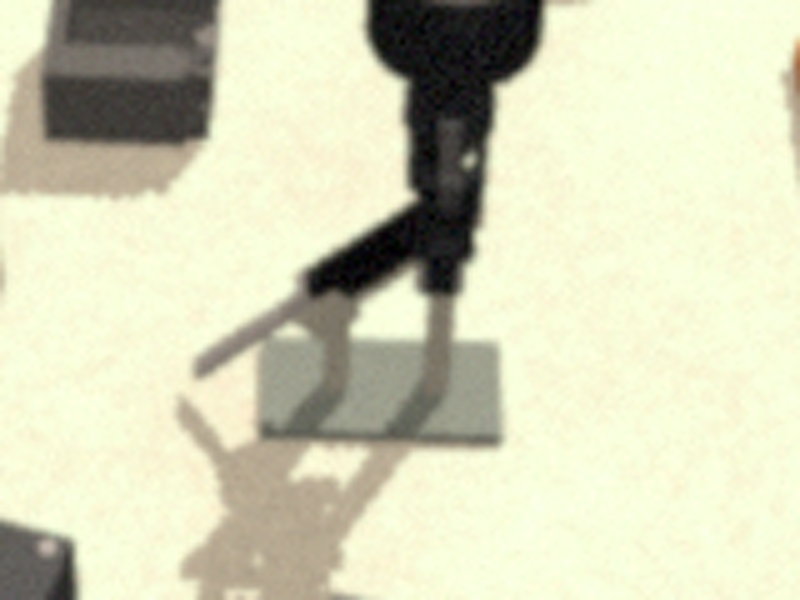

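The fingers straddle the upper handle at about (440,250) as planned, so I close and lift straight.

```bash
python3 -m inch '0 0 0 0 0 0;0 0 0 0 0 0;0 0 0 0 0 0;0 0 0 0 0 0;0 0 0 0 0 0;0 0 0 0 0 0;0 0 0 0 0 0;0 0 0 0 0 0;0 0 0 0 0 0;0 0 0 0 0 0' 0 90
python3 -m inch '0 0 -4 0 0 0;0 0 -8 0 0 0;0 0 -14 0 0 0;0 0 -18 0 0 0;0 0 -20 0 0 0;0 0 -20 0 0 0;0 0 -16 0 0 0;0 0 -10 0 0 0;0 0 0 0 0 0;0 0 0 0 0 0'
python3 - <<'E'
from h import *
# pre-pry: tip over trench, 45 deg, tip 40mm back along blade from the sill
p=np.array([634.5,215.5]);y=np.radians(-1.5)
f=np.array([np.cos(y),np.sin(y)]);n=np.array([-f[1],f[0]])
for dx,dz in((-115,110),(-62,52)):
    t=p+f*(dx-108.5); go([*t,dz+89.4],-1.5)
a=cap('side')['image'][130:370,220:430,::-1];b=cap('top')['image'][170:290,230:390,::-1]
k=cv2.INTER_CUBIC
cv2.imwrite('pics/m1.png',np.hstack([cv2.resize(cv2.convertScaleAbs(a,alpha=1.4),None,fx=2.2,fy=2.2,interpolation=k)[:480],cv2.copyMakeBorder(cv2.resize(b,(336,252),interpolation=k),0,480-252,0,0,cv2.BORDER_CONSTANT)]))
E
```

```text
time_s: 3.63
eef_pos: [431.5, -17.1, 105.6]
ee_rot: [0.0, -0.121, 0.993, -0.0]
force: [-2.6, 1.1, 5.6]
grip_width: 0.173
grip_force: 88.0
time_s: 4.47
eef_pos: [431.4, -17.2, 215.3]
ee_rot: [0.0, -0.121, 0.993, -0.0]
force: [0.1, 0.4, -0.6]
grip_width: 0.173
grip_force: 87.7
shift [-37.4 236.4  15.9] turn [-0.    0.01  2.56] | t 4.47 pos [431.4 -17.2 215.3] F [ 0.1  0.4 -0.6] w 0.173 gf 88 j [-0.31  0.12  1.78 -0.    1.24 -2.13]
shift [-88.5 222.4  73.9] turn [-0.    0.01  2.56] | t 4.47 pos [431.4 -17.2 215.3] F [ 0.1  0.4 -0.6] w 0.173 gf 88 j [-0.31  0.12  1.78 -0.    1.24 -2.13]
```

View pics/m1.png

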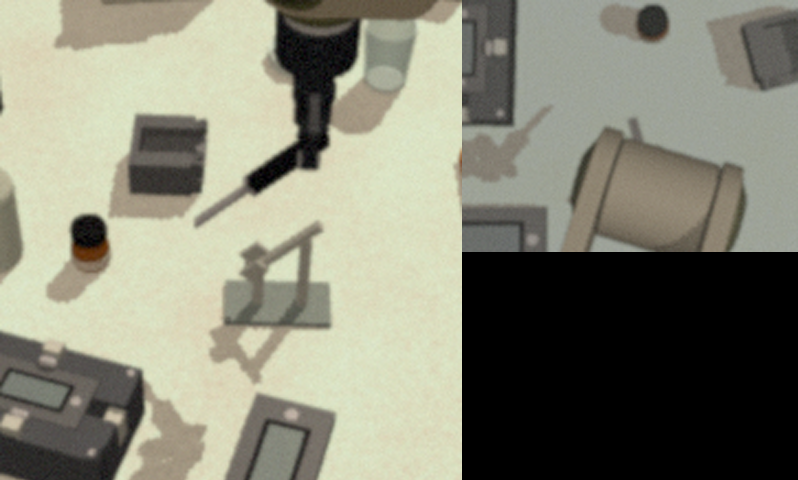

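The lever is firmly held at 45° and is off its stand. I'll check the tip against the prediction.

```bash
python3 - <<'E'
from h import *
y=np.radians(14);P=[431.4+108.5*np.cos(y),-17.2+108.5*np.sin(y),215.3-90.4]
print(proj(cap('side'),P),'seen 309.5 231',proj(cap('top'),P),'seen 311 228')
E
python3 -m inch '-3.7 23.6 1 0 0 0;-3.7 23.6 1 0 0 0;-3.7 23.6 1 0 0 0;-3.7 23.6 1 0 0 0;-3.7 23.6 1 0 0 0;-3.7 23.6 1 0 0 0;-3.7 23.6 1 0 0 0;-3.7 23.6 1 0 0 0;-3.7 23.6 1 0 0 0;-3.7 23.6 1 0 0 0'
python3 -m inch '0 0 0 0 0 0.64;0 0 0 0 0 0.64;0 0 0 0 0 0.64;0 0 0 0 0 0.64;0 0 0 0 0 0;0 0 0 0 0 0;0 0 0 0 0 0;0 0 0 0 0 0;0 0 0 0 0 0;0 0 0 0 0 0'
python3 - <<'E'
from h import *
go([411.7,221.3,199.4],-1.5)
a=cap('side')['image'][220:360,170:330,::-1];b=cap('top')['image'][150:270,195:295,::-1]
k=cv2.INTER_CUBIC
cv2.imwrite('pics/m2.png',np.hstack([cv2.resize(cv2.convertScaleAbs(a,alpha=1.4),(480,420),interpolation=k),cv2.resize(cv2.convertScaleAbs(b,alpha=1.3),(320,384),interpolation=k).__class__ and cv2.copyMakeBorder(cv2.resize(cv2.convertScaleAbs(b,alpha=1.3),(320,384),interpolation=k),0,36,0,0,cv2.BORDER_CONSTANT)]))
E
```

```text
[[308.18676071 230.84789672]] seen 309.5 231 [[310.58456365 227.09500235]] seen 311 228
time_s: 5.5
eef_pos: [410.3, 222.0, 204.5]
ee_rot: [-0.001, -0.121, 0.993, -0.0]
force: [0.3, 0.6, -0.8]
grip_width: 0.174
grip_force: 87.9
time_s: 6.33
eef_pos: [410.8, 220.8, 205.1]
ee_rot: [-0.0, 0.013, 1.0, -0.0]
force: [0.6, -0.3, -1.5]
grip_width: 0.17
grip_force: 88.2
shift [-0.9  0.5  5.7] turn [-0.   -0.    0.01] | t 6.33 pos [410.8 220.8 205.1] F [ 0.6 -0.3 -1.5] w 0.170 gf 88 j [ 0.24  0.21  1.71 -0.    1.23 -1.3 ]
```

View pics/m2.png

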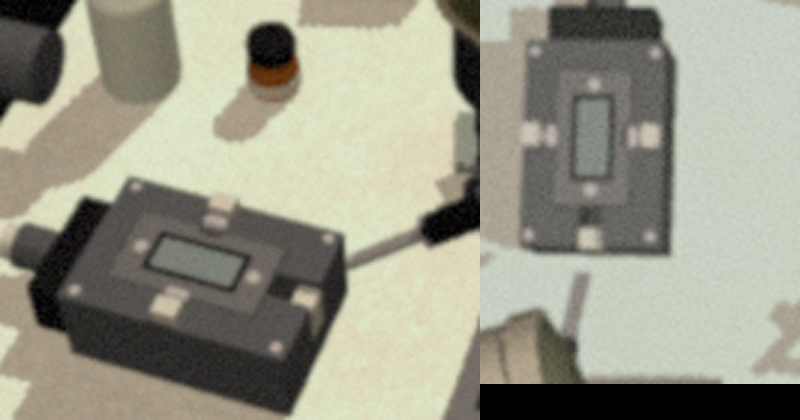

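The blade tip is at (582,273) in the right panel and (348,266) in the left, just in front of the notch. The light sill pad is at (590,237) and (306,297). I'll compare the two relatively.

```bash
python3 - <<'E'
from h import *
y=np.radians(-1.5);s=ctrl.sense()['eef_pos'];f=np.array([np.cos(y),np.sin(y)])
tip=[*(s[:2]+108.5*f),s[2]-90.4]; sill=[*(np.array([634.5,215.5])-81*f),63]
for n,tp,sp in(('side',((348+.5)/3+169.5,(266+.5)/3+219.5),((306.5)/3+169.5,297.5/3+219.5)),('top',(102.5/3.2+194.5,273.5/3.2+149.5),(110.5/3.2+194.5,237.5/3.2+149.5))):
    c=cap(n);print(n,'tip pred',np.round(tip,1),'seen',back(c,tp,tip[2])[0].round(1),'sill pred',np.round(sill,1),'seen',back(c,sp,63)[0].round(1))
E
```

```text
side tip pred [519.2 218.  114.7] seen [518.7 221.3 114.7] sill pred [553.5 217.6  63. ] seen [552.5 218.7  63. ]
top tip pred [519.2 218.  114.7] seen [522.7 217.5 114.7] sill pred [553.5 217.6  63. ] seen [556.9 221.   63. ]
```

Relative offset agrees with the prediction: x within 0.5 mm, and y averages about +0.5 mm. I go in along the 45° line, pausing partway to correct.

```bash
python3 -m inch '0 0.5 5.4 0 0 0;-5 0 5 0 0 0;-5 0 5 0 0 0;-5 0 5 0 0 0;-5 0 5 0 0 0;-5 0 5 0 0 0;-5 0 5 0 0 0;0 0 0 0 0 0;0 0 0 0 0 0;0 0 0 0 0 0'
cat > tip.py <<'E'
from h import *
p=np.array([634.5,215.5]);y=np.radians(-1.5);f=np.array([np.cos(y),np.sin(y)])
X=-50-108.5; t=p+f*X+np.array([-f[1],f[0]])*0.5
go([*t,44+90.4],-1.5)
E
python3 tip.py
```

```text
time_s: 7.37
eef_pos: [440.8, 220.6, 169.8]
ee_rot: [0.0, 0.013, 1.0, 0.0]
force: [0.1, -0.1, -1.1]
grip_width: 0.169
grip_force: 88.2
shift [-35.3   0.5  35.4] turn [0. 0. 0.] | t 7.37 pos [440.8 220.6 169.8] F [ 0.1 -0.1 -1.1] w 0.169 gf 88 j [ 0.23  0.3   1.68  0.    1.16 -1.32]
```

```bash
python3 -m inch '-5 0.5 5 0 0 0;-5 0 5 0 0 0;-5 0 5 0 0 0;-5 0 5 0 0 0;-5 0 5 0 0 0;-4 0 4 0 0 0;-3 0 3 0 0 0;-2 0 2 0 0 0;-1.3 0 1.3 0 0 0;0 0 0 0 0 0'
python3 tip.py
python3 - <<'E'
from h import *
a=cap('side')['image'][250:360,200:330,::-1];b=cap('top')['image'][170:270,195:275,::-1]
k=cv2.INTER_CUBIC
cv2.imwrite('pics/m3.png',np.hstack([cv2.resize(cv2.convertScaleAbs(a,alpha=1.5),(473,400),interpolation=k),cv2.resize(cv2.convertScaleAbs(b,alpha=1.3),(320,400),interpolation=k)]))
E
```

```text
time_s: 8.2
eef_pos: [476.2, 220.1, 134.2]
ee_rot: [-0.0, 0.013, 1.0, -0.0]
force: [0.1, 1.1, -1.2]
grip_width: 0.173
grip_force: 88.2
shift [ 0.1  0.  -0.2] turn [-0. -0. -0.] | t 8.20 pos [476.2 220.1 134.2] F [ 0.1  1.1 -1.2] w 0.173 gf 88 j [ 0.21  0.41  1.63 -0.    1.1  -1.34]
```

View pics/m3.png

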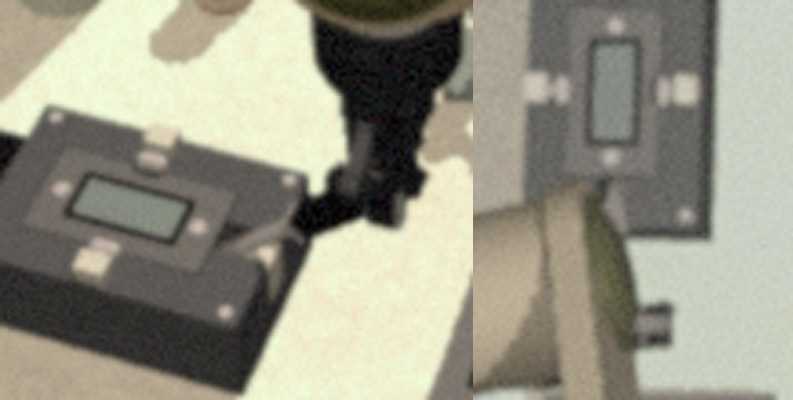

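The blade is in the notch with its tip going under the cassette's front (side panel ~(230,245)), and there's no contact force. I start rotating about the sill edge in 3° rows.

```bash
python3 -c "
from h import *
cap('side','pre.png')"
python3 -m inch '3.6 0 4.5 0 -0.5 0;3.6 0 4.5 0 -0.5 0;3.6 0 4.5 0 -0.5 0;3.6 0 4.5 0 -0.5 0;3.6 0 4.5 0 -0.5 0;0 0 0 0 0 0;0 0 0 0 0 0;0 0 0 0 0 0;0 0 0 0 0 0;0 0 0 0 0 0'
python3 -c "
from h import *
s=ctrl.sense();print(s['force'],s['wrist_torque'],s['joints'])"
```

```text
time_s: 9.18
eef_pos: [460.7, 220.5, 110.2]
ee_rot: [0.13, 0.013, 0.991, -0.002]
force: [-1.8, 0.1, -2.5]
grip_width: 0.171
grip_force: 88.2
[-1.79954484  0.13164859 -2.45336405] [0.12248237 0.89464439 0.0665202 ] [ 0.25301692  0.31562178  1.87171685 -0.10984093  0.70641246 -1.21659439]
```

```bash
python3 -m inch '3.6 0 4.5 0 -0.5 0;3.6 0 4.5 0 -0.5 0;3.6 0 4.5 0 -0.5 0;0 0 0 0 0 0;0 0 0 0 0 0;0 0 0 0 0 0;0 0 0 0 0 0;0 0 0 0 0 0;0 0 0 0 0 0;0 0 0 0 0 0'
cat > pop.py <<'E'
from h import *
import sys
s=ctrl.sense();print(s['force'].round(1),s['wrist_torque'].round(2),s['joints'].round(2))
p=np.array([634.5,215.5]);a=cv2.imread('pics/pre.png');b=cap('side')['image'][:,:,::-1]
c=cap('side')
uv=proj(c,[[*p,70],[*p,81]]);print(uv)
u,v=uv[0].astype(int)
t=a[v-14:v+14,u-22:u+22]; r=cv2.matchTemplate(b[v-44:v+44,u-52:u+52].copy(),t.copy(),cv2.TM_CCOEFF_NORMED)
_,m,_,l=cv2.minMaxLoc(r);print('shift',l[0]-30,l[1]-30,m)
E
python3 pop.py
```

```text
time_s: 10.02
eef_pos: [453.7, 220.5, 93.8]
ee_rot: [0.206, 0.013, 0.979, -0.003]
force: [-9.0, 1.1, 0.0]
grip_width: 0.172
grip_force: 89.6
[-9.   1.1  0. ] [0.29 2.01 0.23] [ 0.28  0.3   2.   -0.28  0.46 -1.03]
[[235.21663386 306.5559666 ]
 [234.68629863 303.36838977]]
shift 0 0 0.9705836772918701
```

```bash
python3 -m inch '3.6 0 4.5 0 -0.5 0;0 0 0 0 0 0;3.6 0 4.5 0 -0.5 0;0 0 0 0 0 0;0 0 0 0 0 0;0 0 0 0 0 0;0 0 0 0 0 0;0 0 0 0 0 0;0 0 0 0 0 0;0 0 0 0 0 0'
python3 pop.py
```

```text
time_s: 10.95
eef_pos: [452.6, 220.9, 83.4]
ee_rot: [0.259, 0.013, 0.966, -0.003]
force: [2.8, 0.0, 1.1]
grip_width: 0.171
grip_force: 89.1
[2.8 0.  1.1] [-0.06 -0.59 -0.06] [ 0.3   0.31  2.08 -0.57  0.3  -0.73]
[[235.21663386 306.5559666 ]
 [234.68629863 303.36838977]]
shift 0 -1 0.8893930912017822
```

```bash
cat > pop2.py <<'E'
from h import *
p=np.array([634.5,215.5]);a=cv2.imread('pics/pre.png');b=np.mean([cap('side')['image'][:,:,::-1] for _ in range(3)],0).astype(np.uint8)
c=cap('side');y=np.radians(-1.5)
for n,M in(('all',(0,0,20)),('front screw',(-41,0,6)),('back screw',(41,0,6)),('window',(0,0,12)),('dock corner',(75,-50,8)),('dock c2',(-82,50,8))):
    q=p+[M[0]*np.cos(y)-M[1]*np.sin(y),M[0]*np.sin(y)+M[1]*np.cos(y)]
    u,v=proj(c,[*q,70])[0].round().astype(int);h=M[2]
    A=cv2.resize(a,None,fx=4,fy=4,interpolation=cv2.INTER_CUBIC);B=cv2.resize(b,None,fx=4,fy=4,interpolation=cv2.INTER_CUBIC)
    u*=4;v*=4;h*=4;m=28
    r=cv2.matchTemplate(B[v-h-m:v+h+m,u-h-m:u+h+m].copy(),A[v-h:v+h,u-h:u+h].copy(),cv2.TM_CCOEFF_NORMED)
    _,k,_,l=cv2.minMaxLoc(r);print(n,(l[0]-m)/4,(l[1]-m)/4,round(k,3))
E
python3 pop2.py
```

```text
all 0.0 -1.0 0.917
front screw -0.25 -1.5 0.991
back screw -0.5 -1.25 0.985
window 0.25 -1.25 0.886
dock corner 0.0 0.0 0.999
dock c2 0.0 0.0 0.992
```

```bash
python3 -m inch '3.6 0 4.5 0 -0.5 0;0 0 0 0 0 0;0 0 0 0 0 0;0 0 0 0 0 0;0 0 0 0 0 0;0 0 0 0 0 0;0 0 0 0 0 0;0 0 0 0 0 0;0 0 0 0 0 0;0 0 0 0 0 0'
python3 pop.py; python3 pop2.py
```

```text
time_s: 12.08
eef_pos: [451.7, 219.8, 79.4]
ee_rot: [0.275, 0.013, 0.961, -0.006]
force: [-2.1, 2.9, 4.2]
grip_width: 0.174
grip_force: 89.7
[-2.1  2.9  4.2] [ 0.55 -0.32  0.63] [ 0.31  0.31  2.1  -0.75  0.27 -0.54]
[[235.21663386 306.5559666 ]
 [234.68629863 303.36838977]]
shift 0 -1 0.866357147693634
all 0.0 -1.0 0.906
front screw -0.25 -1.75 0.991
back screw -0.5 -1.5 0.985
window 0.25 -1.25 0.878
dock corner 0.0 0.0 0.999
dock c2 0.0 0.0 0.991
```

```bash
python3 -m inch '3.6 0 4.5 0 -0.5 0;0 0 0 0 0 0;0 0 0 0 0 0;-0.5 0 -0.8 0 0 0;0 0 0 0 0 0;-0.5 0 -0.8 0 0 0;0 0 0 0 0 0;0 0 0 0 0 0;0 0 0 0 0 0;0 0 0 0 0 0'
python3 pop.py; python3 pop2.py
```

```text
time_s: 13.22
eef_pos: [452.1, 219.0, 78.2]
ee_rot: [0.289, 0.013, 0.957, -0.008]
force: [4.8, 7.8, -4.6]
grip_width: 0.172
grip_force: 88.6
[ 4.8  7.8 -4.6] [1.34 0.28 1.66] [ 0.32  0.32  2.12 -0.92  0.25 -0.38]
[[235.21663386 306.5559666 ]
 [234.68629863 303.36838977]]
shift 0 -1 0.8362191319465637
all 0.0 -1.25 0.891
front screw -0.25 -2.0 0.988
back screw -0.5 -1.75 0.987
window 0.25 -1.5 0.862
dock corner 0.0 0.0 0.999
dock c2 0.0 0.0 0.992
```

```bash
python3 -m inch '1 0 1.6 0 0 0;-3.9 0 -4.3 0 0.5 0;-3.9 0 -4.3 0 0.5 0;-3.9 0 -4.3 0 0.5 0;-3.9 0 -4.3 0 0.5 0;-3.9 0 -4.3 0 0.5 0;-3.9 0 -4.3 0 0.5 0;0 0 0 0 0 0;0 0 0 0 0 0;0 0 0 0 0 0'
python3 pop.py; python3 pop2.py
```

```text
time_s: 14.35
eef_pos: [461.2, 218.0, 106.9]
ee_rot: [0.154, 0.017, 0.988, -0.008]
force: [2.6, 14.4, -1.2]
grip_width: 0.169
grip_force: 90.9
[ 2.6 14.4 -1.2] [ 3.   -0.27  2.21] [ 0.26  0.31  1.9  -0.17  0.64 -1.16]
[[235.21663386 306.5559666 ]
 [234.68629863 303.36838977]]
shift 0 -2 0.8368558883666992
all 0.0 -1.25 0.891
front screw -0.25 -1.75 0.989
back screw -0.5 -1.75 0.986
window 0.25 -1.5 0.862
dock corner 0.0 0.0 0.999
dock c2 0.0 0.0 0.992
```

The cassette stays up after the lever backs off, so it is freed. I relieve the sideways force and withdraw along the blade.

```bash
python3 -m inch '0 1.5 0 0 0 0;2 0.5 -2 0 0 0;4 0 -4 0 0 0;5 0 -5 0 0 0;5 0 -5 0 0 0;6 0 -6 0 0 0;6 0 -6 0 0 0;7 0 -7 0 0 0;7 0 -7 0 0 0;0 0 0 0 0 0'
python3 pop.py; python3 pop2.py
python3 - <<'E'
from h import *
y=np.radians(-1.5)
c=cap('side');
for x in(-41,41,0): print(x,proj(c,[[634.5+x,215.5,70],[634.5+x,215.5,81]]).round(1).tolist())
go([424.5,-18,109+10],14)
E
```

```text
time_s: 15.48
eef_pos: [406.6, 220.6, 133.9]
ee_rot: [0.152, 0.018, 0.988, -0.01]
force: [0.4, -0.8, -1.1]
grip_width: 0.166
grip_force: 89.2
[ 0.4 -0.8 -1.1] [ 0.01  0.24 -0.02] [ 0.31  0.18  1.99 -0.18  0.7  -1.11]
[[235.21663386 306.5559666 ]
 [234.68629863 303.36838977]]
shift 0 -2 0.8363475203514099
all 0.0 -1.25 0.891
front screw -0.25 -1.75 0.99
back screw -0.5 -1.75 0.987
window 0.25 -1.5 0.86
dock corner 0.0 0.0 0.999
dock c2 0.0 0.0 0.992
-41 [[253.5, 311.0], [253.1, 307.8]]
41 [[217.1, 302.2], [216.5, 299.0]]
0 [[235.2, 306.6], [234.7, 303.4]]
shift [ -18.5 -237.7   24.8] turn [-0.54  2.89 -2.65] | t 15.83 pos [408.4 220.7 133.8] F [-0.2  0.3 -1.5] w 0.175 gf 89 j [ 0.31  0.18  1.99 -0.18  0.69 -1.11]
```

```bash
python3 - <<'E'
from h import *
k=cv2.INTER_CUBIC
sl=np.s_[265:345,185:295]
a=cv2.imread('pics/pre.png')[sl];c=cap('side');b=c['image'][:,:,::-1][sl]
cv2.imwrite('pics/m4.png',np.hstack([cv2.resize(cv2.convertScaleAbs(i,alpha=1.7),(400,291),interpolation=k) for i in (a,b)]))
E
```

```text
(no output)
```

View pics/m4.png

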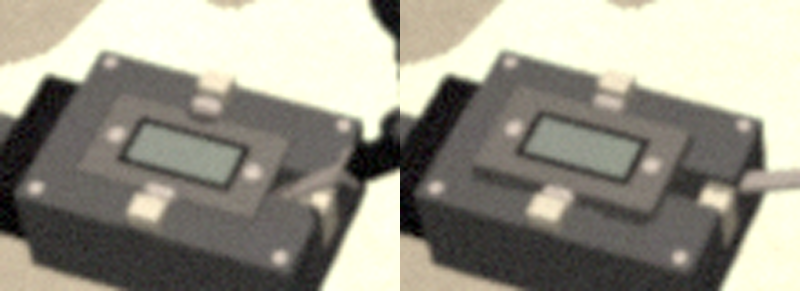

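Compared with before (left), the cassette now stands level above the dock: the side strip shows at about (560,190), and the screws moved up. It has popped. Now the lever goes back to its stand: up, level the tool, and across.

```bash
python3 -m inch '-6.3 0 -20 0 0 0;-6.3 0 -20 0 0 0;-6.3 0 -20 0 0 0;-6.3 0 -20 0 0 0;0 0 0 -0.13 0.72 -0.66;0 0 0 -0.13 0.72 -0.66;0 0 0 -0.13 0.72 -0.66;0 0 0 -0.13 0.72 -0.66;0 0 0 0 0 0;0 0 0 0 0 0'
python3 -c "
from h import *
go([431.3,-17.2,215],14)"
```

```text
time_s: 16.72
eef_pos: [408.5, 221.8, 217.5]
ee_rot: [0.002, -0.12, 0.993, -0.001]
force: [-0.1, 0.2, -2.1]
grip_width: 0.173
grip_force: 89.2
shift [  34.8 -237.6    3.1] turn [-0.03  0.03 -0.04] | t 16.72 pos [408.5 221.8 217.5] F [-0.1  0.2 -2.1] w 0.173 gf 89 j [ 0.25  0.19  1.69 -0.    1.25 -1.56]
```

```bash
python3 -m inch '3.9 -26.4 0.3 0 0 0;3.9 -26.4 0.3 0 0 0;3.9 -26.4 0.3 0 0 0;3.9 -26.4 0.3 0 0 0;3.9 -26.4 0.3 0 0 0;3.9 -26.4 0.3 0 0 0;3.9 -26.4 0.3 0 0 0;3.9 -26.4 0.3 0 0 0;3.6 -26.4 0.3 -0.03 0.03 -0.04;0 0 0 0 0 0'
python3 - <<'E'
from h import *
go([431.3,-17.2,215],14)
# tip check: blade visible? find dark/steel via template vs predicted pixels
s=ctrl.sense()['eef_pos'];y=np.radians(14)
P=[s[0]+108.5*np.cos(y),s[1]+108.5*np.sin(y),s[2]-90.4];c=cap('side');b=c['image'].astype(int)
u,v=proj(c,P)[0];print('tip pred',u,v,'earlier 308.2 230.8 seen 309.5 231')
a=cv2.cvtColor(c['image'],cv2.COLOR_RGB2GRAY);print(a[int(v)-8:int(v)+9,int(u)-10:int(u)+22])
E
```

```text
time_s: 17.55
eef_pos: [431.6, -20.1, 215.7]
ee_rot: [0.0, -0.121, 0.993, -0.001]
force: [0.2, 1.0, -1.0]
grip_width: 0.17
grip_force: 89.2
shift [-0.4  2.9  0.7] turn [-0.02  0.   -0.02] | t 17.55 pos [431.6 -20.1 215.7] F [ 0.2  1.  -1. ] w 0.170 gf 89 j [-0.32  0.12  1.78 -0.    1.24 -2.13]
tip pred 308.48823873177565 229.8442070316298 earlier 308.2 230.8 seen 309.5 231
[[112 108 112 110 108 111 110 109 109 110 124 143 155 156 157 157 155 156
  156 156 152 142 131 107  90  84  82  80  84 103 125 141]
 [109 113 112 113 114 112 113 112 111 120 137 150 156 156 157 155 158 156
  157 150 131 117 103  90  83  78  76  87 111 132 146 153]
 [111 111 111 114 115 112 113 114 121 139 149 155 157 157 157 152 156 156
  147 129 108  95  87  85  82  81  93 113 135 146 151 153]
 [109 111 113 109 109 115 114 121 137 151 156 158 159 154 155 153 148 144
  122 105  89  87  83  81  88 107 130 141 149 152 153 154]
 [109 110 112 109 109 114 120 126 145 156 157 158 156 157 153 148 132 116
   99  91  85  78  81  92 116 137 149 151 153 153 153 155]
 [110 108 108 110 108 118 136 147 151 155 158 158 155 151 1
[... 837 characters left out ...]
4 152 156 154 155 155 154 154 153]
 [155 155 155 155 155 156 155 157 157 157 156 152 137 132 139 150 153 156
  157 155 153 153 153 151 154 153 154 155 157 155 154 154]
 [154 156 155 156 155 156 153 156 156 158 156 156 153 150 152 155 154 155
  154 155 155 152 151 153 153 150 153 153 157 155 157 153]
 [155 155 156 154 155 156 156 156 156 153 156 156 156 156 155 157 157 157
  154 154 156 156 154 154 152 153 154 157 154 153 152 156]
 [154 157 154 154 155 154 154 158 157 156 157 156 156 158 157 157 156 153
  155 155 154 158 155 154 155 155 157 154 155 156 157 156]
 [154 153 159 158 155 156 154 157 157 155 156 156 157 154 155 155 155 154
  154 155 156 154 158 157 156 157 155 155 155 157 154 159]]
```

```bash
python3 -m inch '-0.4 2.9 12 0 0 0;0 0 17 0 0 0;0 0 17 0 0 0;0 0 17 0 0 0;0 0 15 0 0 0;0 0 10 0 0 0;0 0 7 0 0 0;0 0 5 0 0 0;0 0 3 0 0 0;0 0 0 0 0 0'
python3 -c "
from h import *
go([431.3,-17.2,105],14);print(ctrl.sense()['wrist_torque'])"
```

```text
time_s: 18.43
eef_pos: [431.6, -14.0, 113.0]
ee_rot: [0.001, -0.123, 0.992, -0.001]
force: [3.8, -4.9, -4.5]
grip_width: 0.171
grip_force: 89.2
shift [ 1.1 -3.   8. ] turn [-0.02  0.01  0.03] | t 18.43 pos [431.6 -14.  113. ] F [ 3.8 -4.9 -4.5] w 0.171 gf 89 j [-0.3   0.25  1.92 -0.    0.96 -2.12]
[-0.89233755 -0.6400652  -0.0182785 ]
```

```bash
python3 -m inch '0 -1 -2 0 0 0;0 -1 -2 0 0 0;0 -1 -2 0 0 0;0 0 0 0 0 0;0 0 0 0 0 0;0 0 0 0 0 0;0 0 0 0 0 0;0 0 0 0 0 0;0 0 0 0 0 0;0 0 0 0 0 0'
python3 -c "
from h import *
go([431.3,-17.2,105],14);print(ctrl.sense()['wrist_torque'])"
```

```text
time_s: 19.27
eef_pos: [431.8, -16.9, 118.7]
ee_rot: [-0.001, -0.123, 0.992, 0.0]
force: [1.5, -0.3, -1.5]
grip_width: 0.173
grip_force: 89.1
shift [ 0.5 -0.2 13.7] turn [ 0.01 -0.01  0.03] | t 19.27 pos [431.8 -16.9 118.7] F [ 1.5 -0.3 -1.5] w 0.173 gf 89 j [-0.31  0.25  1.91  0.    0.98 -2.13]
[-0.03900609 -0.04247122 -0.01369843]
```

Free again and aligned. Down onto the rail.

```bash
python3 -m inch '0 0 3 0 0 0;0 0 3 0 0 0;0 0 2 0 0 0;0 0 2 0 0 0;0 0 1 0 0 0;0 0 1 0 0 0;0 0 0 0 0 0;0 0 0 0 0 0;0 0 0 0 0 0;0 0 0 0 0 0'
python3 -c "
from h import *
go([431.3,-17.2,105],14);print(ctrl.sense()['wrist_torque'])"
```

```text
time_s: 20.1
eef_pos: [431.9, -16.9, 106.9]
ee_rot: [-0.0, -0.123, 0.992, 0.0]
force: [0.2, -0.3, -0.9]
grip_width: 0.175
grip_force: 89.3
shift [ 0.7 -0.1  1.9] turn [ 0.01 -0.01  0.03] | t 20.10 pos [431.9 -16.9 106.9] F [ 0.2 -0.3 -0.9] w 0.175 gf 89 j [-0.31  0.27  1.92  0.    0.95 -2.13]
[ 0.07043376 -0.19430091  0.03274612]
```

```bash
python3 -m inch '0 0 0.7 0 0 0;0 0 0.7 0 0 0;0 0 0.6 0 0 0;0 0 0 0 0 0;0 0 0 0 0 0;0 0 0 0 0 0;0 0 0 0 0 0;0 0 0 0 0 0;0 0 0 0 0 0;0 0 0 0 0 0'
python3 -c "
from h import *
go([431.3,-17.2,105],14);print(ctrl.sense()['wrist_torque'])"
python3 -m inch '0 0 0 0 0 0;0 0 0 0 0 0;0 0 0 0 0 0;0 0 0 0 0 0;0 0 0 0 0 0;0 0 0 0 0 0;0 0 -6 0 0 0;0 0 -12 0 0 0;0 0 -20 0 0 0;0 0 -20 0 0 0' 0.65
python3 - <<'E'
from h import *
a=cv2.imread('pics/side0.png');b=cap('side')['image'][:,:,::-1]
cv2.imwrite('pics/b.png',b)
sl=np.s_[238:282,300:340]   # blade+lower handle+stand
A=cv2.resize(a[sl],None,fx=4,fy=4);B=cv2.resize(b[230:290,292:348].copy(),None,fx=4,fy=4)
r=cv2.matchTemplate(B,A,cv2.TM_CCOEFF_NORMED);_,m,_,l=cv2.minMaxLoc(r);print(m,(l[0]/4-8),(l[1]/4-8))
go([431.3,-17.2,190],14)
E
```

```text
time_s: 20.93
eef_pos: [432.2, -17.0, 105.9]
ee_rot: [0.0, -0.124, 0.992, -0.0]
force: [-4.5, 0.4, 13.8]
grip_width: 0.17
grip_force: 91.6
shift [0.9 0.1 0.9] turn [-0.    0.    0.03] | t 20.93 pos [432.2 -17.  105.9] F [-4.5  0.4 13.8] w 0.170 gf 92 j [-0.31  0.27  1.92 -0.    0.95 -2.13]
[0.20309281 0.29240461 0.04700402]
time_s: 21.77
eef_pos: [431.6, -16.8, 163.7]
ee_rot: [-0.001, -0.123, 0.992, 0.001]
force: [-0.2, -0.1, -0.2]
grip_width: 0.654
grip_force: 0.0
0.9986138939857483 0.0 0.0
shift [  1.9   0.6 -22.6] turn [-0.02  0.04  0.03] | t 21.82 pos [433.4 -17.3 167.4] F [1.3 0.1 4.3] w 0.651 gf 0 j [-0.31  0.18  1.85  0.    1.11 -2.13]
```

The lever is back exactly where it was on its stand (template match 0.999, zero shift). Next, over to the cassette: gripping at its front part, x = -37, clear of the clips.

```bash
python3 -c "
from h import *
go([597.5,217.3,185],-1.5)"
```

```text
shift [-216.7  187.2  -17.2] turn [-0.02  0.04  2.61] | t 21.82 pos [433.4 -17.3 167.4] F [1.3 0.1 4.3] w 0.651 gf 0 j [-0.31  0.18  1.85  0.    1.11 -2.13]
```

```bash
python3 -m inch '0 0 -17 0 0 0;-24 20.8 0 0 0 0;-24 20.8 0 0 0 0;-24 20.8 0 0 0 0;-24 20.8 0 0 0 0;-24 20.8 0 0 0 0;-24 20.8 0 0 0 0;-24 20.8 0 0 0 0;-24 20.8 0 0 0 0;-24 20.8 0 0 0 0' 0.9 40
python3 -m inch '0 0 10 0 0 0.65;0 0 10 0 0 0.65;0 0 10 0 0 0.65;0 0 10 0 0 0.65;0 0 10 0 0 0;0 0 10 0 0 0;0 0 10 0 0 0;0 0 10 0 0 0;0 0 0 0 0 0;0 0 0 0 0 0'
python3 -c "
from h import *
go([597.5,217.3,85],-1.5)"
```

```text
time_s: 22.65
eef_pos: [596.1, 219.0, 179.9]
ee_rot: [-0.001, -0.123, 0.992, 0.0]
force: [0.5, 0.1, -0.0]
grip_width: 0.9
grip_force: 0.0
time_s: 23.48
eef_pos: [595.2, 217.4, 99.3]
ee_rot: [-0.001, 0.012, 1.0, 0.0]
force: [-0.3, 0.2, -0.2]
grip_width: 0.903
grip_force: 0.0
shift [-2.3 -0.1 14.3] turn [ 0.   -0.02  0.02] | t 23.48 pos [595.2 217.4  99.3] F [-0.3  0.2 -0.2] w 0.903 gf 0 j [ 0.17  0.67  1.3   0.    1.17 -1.38]
```

```bash
python3 -m inch '-2 0 6 0 0 0;0 0 6 0 0 0;0 0 5 0 0 0;0 0 4 0 0 0;0 0 3 0 0 0;0 0 2 0 0 0;0 0 2 0 0 0;0 0 1 0 0 0;0 0 1 0 0 0;0 0 0 0 0 0'
python3 -c "
from h import *
go([597.5,217.3,67],-1.5)"
```

```text
time_s: 24.32
eef_pos: [597.3, 217.5, 69.6]
ee_rot: [-0.001, 0.012, 1.0, 0.0]
force: [0.2, 0.3, -1.1]
grip_width: 0.903
grip_force: 0.0
shift [-0.2 -0.1  2.6] turn [ 0.   -0.01  0.01] | t 24.32 pos [597.3 217.5  69.6] F [ 0.2  0.3 -1.1] w 0.903 gf 0 j [ 0.16  0.71  1.32  0.    1.12 -1.38]
```

```bash
python3 -m inch '0 0 1 0 0 0;0 0 1 0 0 0;0 0 1 0 0 0;0 0 1 0 0 0;0 0 0 0 0 0;0 0 0 0 0 0;0 0 0 0 0 0;0 0 0 0 0 0;0 0 0 0 0 0;0 0 0 0 0 0'
python3 -c "
from h import *
go([597.5,217.3,67],-1.5)"
python3 -m inch '0 0 1 0 0 0;0 0 1 0 0 0;0 0 1 0 0 0;0 0 0 0 0 0;0 0 0 0 0 0;0 0 0 0 0 0' >/dev/null;python3 -m inch '0 0 1 0 0 0;0 0 1 0 0 0;0 0 0 0 0 0;0 0 0 0 0 0;0 0 0 0 0 0;0 0 0 0 0 0;0 0 0 0 0 0;0 0 0 0 0 0;0 0 0 0 0 0;0 0 0 0 0 0'
python3 -c "
from h import *
go([597.5,217.3,67],-1.5)"
```

```text
time_s: 25.15
eef_pos: [597.4, 217.5, 65.8]
ee_rot: [-0.001, 0.012, 1.0, 0.0]
force: [0.1, -0.6, -0.0]
grip_width: 0.899
grip_force: 0.0
shift [-0.1 -0.2 -1.2] turn [ 0.   -0.01  0.01] | t 25.15 pos [597.4 217.5  65.8] F [ 0.1 -0.6 -0. ] w 0.899 gf 0 j [ 0.16  0.71  1.32  0.    1.11 -1.38]
time_s: 25.98
eef_pos: [597.3, 217.5, 63.7]
ee_rot: [-0.001, 0.012, 1.0, 0.0]
force: [-1.3, -0.9, 0.7]
grip_width: 0.902
grip_force: 0.0
shift [-0.2 -0.2 -3.3] turn [ 0.   -0.01  0.01] | t 25.98 pos [597.3 217.5  63.7] F [-1.3 -0.9  0.7] w 0.902 gf 0 j [ 0.16  0.72  1.32  0.    1.11 -1.38]invalid input
```

```bash
python3 -m inch '0 0 -1.8 0 0 0;0 0 -2 0 0 0;0 0 0 0 0 0;0 0 0 0 0 0;0 0 0 0 0 0;0 0 0 0 0 0;0 0 0 0 0 0;0 0 0 0 0 0;0 0 0 0 0 0;0 0 0 0 0 0' 
python3 -m inch '0 0 0 0 0 0;0 0 0 0 0 0;0 0 0 0 0 0;0 0 0 0 0 0;0 0 0 0 0 0;0 0 0 0 0 0;0 0 0 0 0 0;0 0 0 0 0 0;0 0 0 0 0 0;0 0 0 0 0 0' 0.4 40
python3 -c "
from h import *
go([597.5,217.3,67],-1.5)"
```

```text
time_s: 26.82
eef_pos: [597.3, 217.5, 67.5]
ee_rot: [-0.001, 0.012, 1.0, 0.0]
force: [-0.7, -0.2, 0.4]
grip_width: 0.898
grip_force: 0.0
time_s: 27.65
eef_pos: [597.5, 218.8, 68.0]
ee_rot: [-0.0, 0.013, 1.0, 0.001]
force: [-0.4, 5.7, 2.9]
grip_width: 0.685
grip_force: 42.5
shift [-0.  -1.5  1. ] turn [ 0.03 -0.    0.01] | t 27.65 pos [597.5 218.8  68. ] F [-0.4  5.7  2.9] w 0.685 gf 43 j [ 0.17  0.71  1.32  0.    1.11 -1.38]
```

```bash
python3 -m inch '0 0.7 0 0 0 0;0 0.7 0 0 0 0;0 0 0 0 0 0;0 0 -2 0 0 0;0 0 -3 0 0 0;0 0 -3 0 0 0;0 0 -4 0 0 0;0 0 -6 0 0 0;0 0 -8 0 0 0;0 0 0 0 0 0' 0.4 70
python3 -c "
from h import *
go([597.5,217.3,67],-1.5);print(ctrl.sense()['wrist_torque'])"
```

```text
time_s: 28.48
eef_pos: [598.2, 218.9, 95.9]
ee_rot: [0.001, 0.012, 1.0, 0.0]
force: [0.8, -0.6, -1.4]
grip_width: 0.662
grip_force: 76.7
shift [ 0.8 -1.6 28.9] turn [0.01 0.02 0.01] | t 28.48 pos [598.2 218.9  95.9] F [ 0.8 -0.6 -1.4] w 0.662 gf 77 j [ 0.17  0.68  1.3   0.    1.17 -1.38]
[ 0.06719631  0.11923863 -0.02240109]
```

```bash
python3 -m inch '0 0 -10 0 0 0;0 0 -20 0 0 0;0 0 -20 0 0 0;0 0 -20 0 0 0;0 0 -15 0 0 0;0 0 -5 0 0 0;0 0 0 0 0 -0.85;0 0 0 0 0 -0.85;0 0 0 0 0 -0.83;0 0 0 0 0 0' 
python3 -c "
from h import *
go([481,-222,120],13.7);print(ctrl.sense()['wrist_torque'])"
```

```text
time_s: 29.32
eef_pos: [597.2, 218.7, 183.1]
ee_rot: [-0.001, -0.121, 0.993, 0.0]
force: [0.8, 0.4, -2.0]
grip_width: 0.66
grip_force: 76.6
shift [ 218.8 -399.8   63.3] turn [ 0.01 -0.02  0.04] | t 29.32 pos [597.2 218.7 183.1] F [ 0.8  0.4 -2. ] w 0.660 gf 77 j [ 0.17  0.6   1.2   0.    1.35 -1.65]
[-0.07042675  0.09111936  0.001352  ]
```

```bash
python3 -m inch '13.7 -25 0 0 0 0;13.7 -25 0 0 0 0;13.7 -25 0 0 0 0;13.7 -25 0 0 0 0;13.7 -25 0 0 0 0;13.7 -25 0 0 0 0;13.7 -25 0 0 0 0;13.7 -25 0 0 0 0;13.7 -25 0 0 0 0;13.7 -25 0 0 0 0' 
python3 -m inch '13.7 -25 0 0 0 0;13.7 -25 0 0 0 0;13.7 -25 0 0 0 0;13.7 -25 0 0 0 0;13.7 -25 0 0 0 0;13.7 -25 0 0 0 0;0 0 15 0 0 0;0 0 20 0 0 0;0 0 20 0 0 0;0 0 8 0 0 0' 
python3 -m inch '0 0 0 0 0 0;0 0 0 0 0 0;0 0 0 0 0 0;0 0 0 0 0 0;0 0 0 0 0 0;0 0 0 0 0 0;0 0 0 0 0 0;0 0 0 0 0 0;0 0 0 0 0 0;0 0 0 0 0 0' 
cat > see.py <<'E'
from h import *
# predicted window of held cassette & case corners, and bright-window contour
s=ctrl.sense();q=s['ee_rot'];Rt=R.from_quat([q[1],q[2],q[3],q[0]])
fw=-Rt.as_matrix()[:,0];lt=Rt.as_matrix()[:,1];o=s['eef_pos']+37*fw+np.array([0,0,-1])
cor=lambda z:[o+fw*a+lt*b+[0,0,z] for a,b in((55,30),(55,-30),(-55,-30),(-55,30))]
for n in('top','side'):
    c=cap(n,n+'_h%d.png'%(s['time_s']*100));print(n,'top corners',proj(c,cor(14)).round(1).tolist())
go([481,-222,120],13.7)
E
python3 see.py
```

```text
time_s: 30.15
eef_pos: [523.2, -57.8, 183.4]
ee_rot: [-0.001, -0.118, 0.993, 0.0]
force: [0.7, 0.4, -2.1]
grip_width: 0.662
grip_force: 76.6
time_s: 30.98
eef_pos: [478.5, -221.2, 117.9]
ee_rot: [-0.002, -0.118, 0.993, 0.002]
force: [-0.5, 0.8, -1.2]
grip_width: 0.66
grip_force: 76.6
time_s: 31.82
eef_pos: [479.6, -221.8, 120.4]
ee_rot: [-0.001, -0.12, 0.993, 0.0]
force: [-0.4, 0.6, -1.8]
grip_width: 0.663
grip_force: 76.7
top top corners [[384.2, 214.8], [408.0, 208.5], [420.5, 252.1], [396.5, 258.5]]
side top corners [[320.0, 176.2], [321.0, 160.8], [364.6, 162.3], [364.8, 177.7]]
shift [-1.3 -0.5  0.4] turn [ 0.01 -0.01  0.01] | t 31.92 pos [ 479.6 -221.8  120.4] F [ 0.9 -0.4 -1.5] w 0.660 gf 77 j [-0.65  0.43  1.63 -0.    1.08 -2.47]
```

```bash
python3 - <<'E'
from h import *
import glob
for n,(u0,u1,v0,v1) in(('top',(372,424,198,232)),('side',(308,374,150,192))):
    g=cv2.imread(sorted(glob.glob(f'pics/{n}_h*.png'))[-1],0)
    print(n,'cols from',u0)
    for v in range(v0,v1): print(v,''.join('.:-=+*#%@X'[9-min(9,int(x)//18)] for x in g[v,u0:u1]))
E
```

```text
top cols from 372
198 ++++++++++++++*********++++++++-::..................
199 +++++++++++++++*********+++++++-:...................
200 +++++++++++++++*******#**+++++=:....................
201 +++++++++++++++***********++++=:............:::::...
202 +++++++++++++++******#****+**+=-:...........:-=-::..
203 +++++++++++++++*******#**+****+-:..........:-++=--::
204 +++++++++++++++****+++********=-:.........:=+++===-:
205 +++++++++++++++**++++++++****+-:........:-=+*+=====-
206 +*******++++++++++++++++++==--:.......::-=**+==-====
207 ##******+++++++++++++==---::::....::::=++*#+=----===
208 ##*******++++++++===---:::::.::::--==+*###*=----=-==
209 ##***#***+++====---:::.:..::::--==+*#####*+-------==
210 ##*******+==---:::::..:::---==+++*#######+=--------=
211 *#*++++=---:::::..::::--==++++++*#######*=---------=
212 +*+=---:::....::::--==++++++++**#######*=---------=+
213 ----:.::....::--===+++++====++*########+=---------=+
214 ::::.......:-==++++++++=---=+*####%###*=---------=++
215 ...........:=++++++++++=-:--+*#######*+----------=+=
216 ...........:=++++++++++=---=*#######*+=---------=+=-
[... 3156 characters left out ...]
::....:=++*+***********###################%#%%%%%%#+-::-=====
183 =-::--:::.:::---------------==========++++++++++******++=::::=====
184 +===+=::.::.:.::::::::::::::::::::::::-:----------------:::::-====
185 ******-::.::::::::::::..::.:::::::::::::::::::::::::::::::::::-===
186 **###*=:::...::.::::::..::....:::::.:.:::::::::::::::::::.::::-===
187 #####*=:...:..:.::::::.:..:.:.::::::.::::::::::::::::.:::::::::-==
188 ####%*=:.:..:.:.:.....:..::.:..::::::::::::::::::::::::::::::::::-
189 %%%%%#=::..::::.:....:.:.......:...:.::::::::..:::::::::::::::::::
190 @%%%%*=:.::::::.:.....:.:...::..::..::...::::::::::::::::::::.::.:
191 %%%%#*-::::::..:.:::.:.::::..:.:.::.:....:::::::::::::::::::::::::
```

The numeric patches show the cassette front corners at top (384,214)/(406,208) and side (320,163)/(320,177.5). Position and yaw match, but it hangs about 4–5 mm lower in the grip than assumed. I'll set it on the free bench in front of the case and regrip it deeper and level.

```bash
python3 -m inch '0 0 18 0 0 0;0 0 22 0 0 0;0 0 22 0 0 0;0 0 20 0 0 0;0 0 14 0 0 0;0 0 8 0 0 0;0 0 4 0 0 0;0 0 2 0 0 0;0 0 0 0 0 0;0 0 0 0 0 0' 
python3 -c "
from h import *
go([481,-222,1],13.7)"
python3 -m inch '0 0 1 0 0 0;0 0 1 0 0 0;0 0 1 0 0 0;0 0 0 0 0 0;0 0 0 0 0 0;0 0 0 0 0 0;0 0 0 0 0 0;0 0 0 0 0 0;0 0 0 0 0 0;0 0 0 0 0 0' 
python3 -c "
from h import *
go([481,-222,1],13.7);print(ctrl.sense()['wrist_torque'])"
```

```text
time_s: 32.75
eef_pos: [479.9, -222.0, 11.2]
ee_rot: [-0.0, -0.12, 0.993, -0.0]
force: [-0.4, -0.5, -1.9]
grip_width: 0.665
grip_force: 76.6
shift [-1.1 -0.2 10.2] turn [-0.   -0.    0.01] | t 32.75 pos [ 479.9 -222.    11.2] F [-0.4 -0.5 -1.9] w 0.665 gf 77 j [-0.65  0.6   1.71 -0.    0.83 -2.47]
time_s: 33.58
eef_pos: [479.5, -221.8, 7.4]
ee_rot: [-0.001, -0.12, 0.993, 0.0]
force: [0.6, 0.3, -1.8]
grip_width: 0.66
grip_force: 76.8
shift [-1.4 -0.6  6.4] turn [ 0.01 -0.01  0.01] | t 33.58 pos [ 479.5 -221.8    7.4] F [ 0.6  0.3 -1.8] w 0.660 gf 77 j [-0.65  0.61  1.71 -0.    0.82 -2.47]
[-0.03124124  0.0311573   0.0037441 ]
```

```bash
python3 -m inch '0 0 1 0 0 0;0 0 1 0 0 0;0 0 0 0 0 0;0 0 0 0 0 0;0 0 0 0 0 0;0 0 0 0 0 0;0 0 0 0 0 0;0 0 0 0 0 0;0 0 0 0 0 0;0 0 0 0 0 0' 
python3 -c "
from h import *
go([481,-222,1],13.7);print(ctrl.sense()['wrist_torque'])"
```

```text
time_s: 34.42
eef_pos: [479.6, -221.8, 6.6]
ee_rot: [-0.001, -0.12, 0.993, 0.0]
force: [-4.1, 1.2, 14.0]
grip_width: 0.659
grip_force: 79.4
shift [-1.3 -0.5  5.6] turn [ 0.01 -0.01  0.01] | t 34.42 pos [ 479.6 -221.8    6.6] F [-4.1  1.2 14. ] w 0.659 gf 79 j [-0.65  0.61  1.71 -0.    0.82 -2.47]
[0.76079274 0.88297278 0.02693137]
```

```bash
python3 -m inch '0 0 0 0 0 0;0 0 0 0 0 0;0 0 0 0 0 0;0 0 1.5 0 0 0;0 0 1.5 0 0 0;0 0 1 0 0 0;0 0 0 0 0 0;0 0 0 0 0 0;0 0 0 0 0 0;0 0 0 0 0 0' 0.8
python3 -c "
from h import *
go([481,-222,1],13.7)"
python3 -m inch '0 0 0 0 0 0;0 0 0 0 0 0;0 0 0 0 0 0;0 0 0 0 0 0;0 0 0 0 0 0;0 0 0 0 0 0;0 0 0 0 0 0;0 0 0 0 0 0;0 0 0 0 0 0;0 0 0 0 0 0' 0.4 70
python3 -c "
from h import *
go([481,-222,1],13.7);print(ctrl.sense()['wrist_torque'])"
```

```text
time_s: 35.25
eef_pos: [479.5, -221.7, 1.4]
ee_rot: [-0.001, -0.12, 0.993, 0.0]
force: [0.6, -0.2, 0.3]
grip_width: 0.798
grip_force: 0.0
shift [-1.4 -0.6  0.4] turn [ 0.01 -0.01  0.01] | t 35.25 pos [ 479.5 -221.7    1.4] F [ 0.6 -0.2  0.3] w 0.798 gf 0 j [-0.65  0.62  1.71 -0.    0.81 -2.47]
time_s: 36.08
eef_pos: [479.6, -221.9, 2.1]
ee_rot: [-0.0, -0.12, 0.993, 0.0]
force: [-2.1, 1.7, 7.3]
grip_width: 0.677
grip_force: 75.1
shift [-1.3 -0.4  1.1] turn [ 0.   -0.01  0.01] | t 36.08 pos [ 479.6 -221.9    2.1] F [-2.1  1.7  7.3] w 0.677 gf 75 j [-0.65  0.62  1.71 -0.    0.81 -2.47]
[ 0.2766793   0.34782383 -0.0074008 ]
```

Regripped level with the underside about 1.8 mm below the TCP. I lift to insertion height and refine the case's edges numerically.

```bash
python3 -m inch '0 0 -4 0 0 0;0 0 -6 0 0 0;0 0 -6 0 0 0;0 0 -5 0 0 0;0 0 -3.5 0 0 0;0 0 -2 0 0 0;0 0 0 0 0 0;0 0 0 0 0 0;0 0 0 0 0 0;0 0 0 0 0 0'
python3 - <<'E'
from h import *
c=cap('top');g=cv2.cvtColor(c['image'],cv2.COLOR_RGB2GRAY)
for v in range(170,222): print(v,''.join('.:-=+*#%@X'[9-min(9,int(x)//18)] for x in g[v,360:412]))
print(ctrl.sense()['eef_pos'],ctrl.sense()['force'])
for P in((65,45),(65,-45),(-8,-45),(-8,45),(-22,-45),(-22,45),(55,22),(55,-22),(-22,22),(-22,-22)):
    a=np.radians(14);q=[609+P[0]*np.cos(a)-P[1]*np.sin(a),-190+P[0]*np.sin(a)+P[1]*np.cos(a),47.5];print(P,proj(c,q).round(1).tolist())
E
```

```text
time_s: 36.92
eef_pos: [479.4, -221.7, 27.6]
ee_rot: [-0.001, -0.12, 0.993, 0.001]
force: [-0.4, 0.6, -2.1]
grip_width: 0.677
grip_force: 74.9
170 ....................................................
171 ....................................................
172 ..............:..::::::.........:.::::..............
173 ..........::.:::-::::::::::.::::---=-:..............
174 .......::::::------------:-::--===++=-..............
175 ...:::::::--------------=======++++++-:.............
176 :::::::-------------=====++++++++++++-:.............
177 ::--------------=====++++++++++++++++=:.............
178 ------------=====+++++++++++*++++++++=-:............
179 ---------===+=++++++++++******++++++++-:............
180 -----===++=+++++++++******##***+++++++=:............
181 ---==++++++++++++**************+++++++=-............
182 --=+++++++++++*****************++++++++-:...........
183 --=***++++++++***+++++*********++++++++=:...........
184 --+**+++++++++++++++++*********++++++++=:...........
185 --=*#*++++++++++++++++**********+++++++=-:..........
186 --=+#*+++++++++++++++++*********+++++++=-
[... 1657 characters left out ...]
*+=----
216 ......:::::----------------========+++*#####*+=-----
217 ......:::---------------===++++++=++*###%##**+------
218 ......:-------------=====+++++==-=++*######*+-------
219 ......:------------=++++++++++=-:-=*######*+=-------
220 .....::------------=++++++++++=---=*######*=--------
221 ......:-------------++++++++++=--=*######*+=-------=
[ 479.4015536  -221.6768635    27.68704804] [ 0.74757444  0.04292058 -2.2707828 ]
(65, 45) [[363.5, 182.1]]
(65, -45) [[396.5, 173.2]]
(-8, -45) [[404.2, 199.7]]
(-8, 45) [[371.0, 208.7]]
(-22, -45) [[405.6, 204.8]]
(-22, 45) [[372.4, 213.8]]
(55, 22) [[372.9, 183.5]]
(55, -22) [[389.1, 179.1]]
(-22, 22) [[380.9, 211.5]]
(-22, -22) [[397.2, 207.1]]
```

```bash
python3 -c "
from h import *
c=cap('top');print(proj(c,[561.6,-170.6,40]),'seen 378.8 218.5')"
python3 -m inch '-6 -0.4 0 0 0 -0.03;-6 0 0 0 0 0;-6 0 0 0 0 0;-6 0 0 0 0 0;-6 0 0 0 0 0;-5 0 0 0 0 0;-5 0 0 0 0 0;0 0 0 0 0 0;0 0 0 0 0 0;0 0 0 0 0 0'
cat > ins.py <<'E'
from h import *
a=np.radians(14);s=ctrl.sense();d=s['eef_pos'][:2]-[609,-190]
print('along %.1f lat %.1f z %.1f t %.2f'%(d@[np.cos(a),np.sin(a)],d@[-np.sin(a),np.cos(a)],s['eef_pos'][2],s['time_s']),'F case',R.from_euler('z',-14,degrees=True).apply(s['force']).round(1),s['wrist_torque'].round(2),s['ee_rot'].round(4))
E
python3 ins.py
```

```text
[[379.54263787 219.77605499]] seen 378.8 218.5
time_s: 37.85
eef_pos: [518.3, -212.5, 27.8]
ee_rot: [-0.001, -0.121, 0.993, 0.0]
force: [-0.7, 0.4, -2.0]
grip_width: 0.671
grip_force: 74.9
along -93.5 lat 0.1 z 27.8 t 37.85 F case [-0.6  0.6 -2. ] [0.04 0.04 0.  ] [-7.000e-04 -1.213e-01  9.926e-01  4.000e-04]
```

```bash
python3 -m inch '-4 0 0 0 0 0;-4 0 0 0 0 0;-4 0 0 0 0 0;-4 0 0 0 0 0;-4 0 0 0 0 0;-4 0 0 0 0 0;-3 0 0 0 0 0;0 0 0 0 0 0;0 0 0 0 0 0;0 0 0 0 0 0'
python3 ins.py
```

```text
time_s: 38.68
eef_pos: [544.5, -206.0, 27.8]
ee_rot: [-0.001, -0.121, 0.993, 0.0]
force: [-0.7, -0.1, -1.2]
grip_width: 0.675
grip_force: 74.9
along -66.4 lat 0.0 z 27.8 t 38.68 F case [-0.7  0.1 -1.2] [-0.03  0.08  0.03] [-7.000e-04 -1.213e-01  9.926e-01  4.000e-04]
```

```bash
python3 -m inch '-4 0 0 0 0 0;-4 0 0 0 0 0;-4 0 0 0 0 0;-4 0 0 0 0 0;-3 0 0 0 0 0;-2 0 0 0 0 0;0 0 0 0 0 0;0 0 0 0 0 0;0 0 0 0 0 0;0 0 0 0 0 0'
python3 ins.py
python3 -m inch '-2 0 0 0 0 0;-1 0 0 0 0 0;-1 0 0 0 0 0;0 0 0 0 0 0;0 0 0 0 0 0;0 0 0 0 0 0;0 0 0 0 0 0;0 0 0 0 0 0;0 0 0 0 0 0;0 0 0 0 0 0'
python3 ins.py
```

```text
time_s: 39.52
eef_pos: [564.9, -201.0, 27.8]
ee_rot: [-0.001, -0.121, 0.993, 0.0]
force: [0.4, 0.2, -1.1]
grip_width: 0.675
grip_force: 74.9
along -45.4 lat -0.0 z 27.8 t 39.52 F case [ 0.5  0.1 -1.1] [0.02 0.05 0.  ] [-6.000e-04 -1.213e-01  9.926e-01  3.000e-04]
time_s: 40.35
eef_pos: [568.9, -200.0, 27.8]
ee_rot: [-0.001, -0.121, 0.993, 0.0]
force: [0.4, -0.6, -1.0]
grip_width: 0.676
grip_force: 74.9
along -41.4 lat 0.0 z 27.8 t 40.35 F case [ 0.3 -0.7 -1. ] [ 0.    0.07 -0.04] [-7.000e-04 -1.213e-01  9.926e-01  4.000e-04]
```

```bash
python3 -m inch '-1 0 0 0 0 0;-1 0 0 0 0 0;0 0 0 0 0 0;0 0 0 0 0 0;0 0 0 0 0 0;0 0 0 0 0 0;0 0 0 0 0 0;0 0 0 0 0 0;0 0 0 0 0 0;0 0 0 0 0 0'
python3 ins.py
python3 -m inch '-1 0 0 0 0 0;-1 0 0 0 0 0;0 0 0 0 0 0;0 0 0 0 0 0;0 0 0 0 0 0;0 0 0 0 0 0;0 0 0 0 0 0;0 0 0 0 0 0;0 0 0 0 0 0;0 0 0 0 0 0'
python3 ins.py
```

```text
time_s: 41.18
eef_pos: [570.8, -199.5, 27.8]
ee_rot: [-0.001, -0.121, 0.993, 0.0]
force: [-0.7, -0.5, -1.8]
grip_width: 0.677
grip_force: 74.9
along -39.3 lat -0.0 z 27.8 t 41.18 F case [-0.8 -0.3 -1.8] [-0.02  0.01  0.02] [-6.000e-04 -1.213e-01  9.926e-01  3.000e-04]
time_s: 42.02
eef_pos: [572.8, -199.0, 27.8]
ee_rot: [-0.001, -0.121, 0.993, 0.0]
force: [0.4, 0.6, -1.7]
grip_width: 0.675
grip_force: 74.9
along -37.4 lat -0.0 z 27.8 t 42.02 F case [ 0.5  0.5 -1.7] [0.01 0.05 0.03] [-6.000e-04 -1.213e-01  9.926e-01  4.000e-04]
```

```bash
python3 -m inch '-1 0 0 0 0 0;-1 0 0 0 0 0;0 0 0 0 0 0;0 0 0 0 0 0;0 0 0 0 0 0;0 0 0 0 0 0;0 0 0 0 0 0;0 0 0 0 0 0;0 0 0 0 0 0;0 0 0 0 0 0'
python3 ins.py
python3 - <<'E'
from h import *
c=cap('side');g=cv2.cvtColor(c['image'],cv2.COLOR_RGB2GRAY)
for v in range(176,222,1): print(v,''.join('.:-=+*#%@X'[9-min(9,int(x)//15)] for x in g[v,274:345]))
a=np.radians(14)
for P in((-22,22,41),(-55,30,39),(-55,30,25),(55,22,47.5),(65,45,47.5),(-22,45,47.5)):
    print(P,proj(c,[609+P[0]*np.cos(a)-P[1]*np.sin(a),-190+P[0]*np.sin(a)+P[1]*np.cos(a),P[2]]).round(1).tolist())
E
```

```text
time_s: 42.85
eef_pos: [573.2, -198.7, 27.3]
ee_rot: [-0.003, -0.121, 0.993, 0.001]
force: [-8.4, -1.7, 0.6]
grip_width: 0.675
grip_force: 75.1
along -36.9 lat 0.2 z 27.3 t 42.85 F case [-8.5  0.4  0.6] [-0.43  1.43 -0.19] [-2.600e-03 -1.211e-01  9.926e-01  9.000e-04]
176 .....................................-*@@@@%%#%@@X@@#-.................
177 ......................................+%@@@%##%@@@X@*:.................
178 ......................................=#@@@%%%%@XX@%+:.................
179 ......................................-#%@@%%%%@X@@%=..................
180 ......................................-*%%@%#%%@XX@#=..................
181 ......................................-*#*#%#%%@XX@#-..................
182 .......:=======------------:::::::....-##+#%#%%@XX@#-..................
183 .......-++++++++++++++++++++======-...=#%#%%%%%@@@@#-..................
184 .......-+***+*++*+***+++++++++++*++--=*%@%%%%%%%@@@#-..................
185 .......=++*+*++**+***+*+++*+++++*+++**#@@@%####@@@@#-..................
186 .......=+*+***********+*+*****+****###%@@@@%%%%@@@@#-..............
[... 2154 characters left out ...]
%%%%%%%%%%%%%%%%%%%#*=-------:........................
216 ----=*%%%%%%%%%%%%%%%%%%%%%%%%%%%%%%%*=-------:........................
217 ----=*############%%%%%%%%%%%%%%%##**+=-------:........................
218 -----=++++++++**+********##*#*##*+====-------:.........................
219 -----------===================++==------------.........................
220 -------------------------------=--------------:........................
221 ---------------------------------------------:.........................
(-22, 22, 41) [[312.5, 201.5]]
(-55, 30, 39) [[325.2, 204.6]]
(-55, 30, 25) [[325.1, 208.6]]
(55, 22, 47.5) [[282.5, 198.7]]
(65, 45, 47.5) [[277.8, 204.7]]
(-22, 45, 47.5) [[312.0, 205.8]]
```

Contact at exactly the expected home offset (-36.9), with the rear end seen at column 325 (predicted 325.2). I let it down, release, retreat, then push its rear with closed fingers to confirm.

```bash
python3 -m inch '0 0 0.8 0 0 0;0 0 0.8 0 0 0;0 0 0 0 0 0;0 0 0 0 0 0;0 0 0 0 0 0;0 0 0 0 0 0;0 0 0 0 0 0;0 0 0 0 0 0;0 0 0 0 0 0;0 0 0 0 0 0' 0.4 70
python3 ins.py
python3 -m inch '0 0 0 0 0 0;0 0 0 0 0 0;0 0 0 0 0 0;0 0 0 0 0 0;0 0 0 0 0 0;3 0 0 0 0 0;8 0 0 0 0 0;12 0 0 0 0 0;12 0 0 0 0 0;10 0 0 0 0 0' 0.85
python3 -m inch '0 0 0 0 0 0;0 0 0 0 0 0;0 0 0 0 0 0;0 0 0 0 0 0;0 0 0 0 0 0;0 0 0 0 0 0;0 0 0 0 0 0;0 0 0 0 0 0;0 0 0 0 0 0;0 0 0 0 0 0' 0 30
python3 ins.py
```

```text
time_s: 43.73
eef_pos: [573.1, -198.8, 26.8]
ee_rot: [-0.003, -0.121, 0.993, 0.001]
force: [-14.0, 0.2, 9.3]
grip_width: 0.675
grip_force: 76.1
along -37.0 lat 0.1 z 26.8 t 43.73 F case [-13.6   3.6   9.3] [-0.16  2.04 -0.17] [-2.700e-03 -1.213e-01  9.926e-01  8.000e-04]
time_s: 44.57
eef_pos: [529.8, -209.5, 26.2]
ee_rot: [-0.001, -0.121, 0.993, 0.0]
force: [1.0, 0.4, 0.0]
grip_width: 0.848
grip_force: 0.0
time_s: 45.4
eef_pos: [531.1, -209.4, 26.3]
ee_rot: [-0.001, -0.121, 0.993, 0.0]
force: [0.1, -0.1, 0.6]
grip_width: 0.004
grip_force: 0.0
along -80.3 lat 0.0 z 26.3 t 45.40 F case [ 0.1 -0.1  0.6] [ 0.01  0.02 -0.05] [-6.000e-04 -1.213e-01  9.926e-01  3.000e-04]
```

```bash
python3 -m inch '-4 0 -2 0 0 0;-4 0 0 0 0 0;-2 0 0 0 0 0;-1 0 0 0 0 0;-1 0 0 0 0 0;-1 0 0 0 0 0;0 0 0 0 0 0;0 0 0 0 0 0;0 0 0 0 0 0;0 0 0 0 0 0'
python3 ins.py
python3 -m inch '-0.7 0 0 0 0 0;-0.7 0 0 0 0 0;0 0 0 0 0 0;0 0 0 0 0 0;0 0 0 0 0 0;0 0 0 0 0 0;0 0 0 0 0 0;0 0 0 0 0 0;0 0 0 0 0 0;0 0 0 0 0 0'
python3 ins.py
```

```text
time_s: 46.23
eef_pos: [543.6, -206.3, 28.2]
ee_rot: [-0.001, -0.121, 0.993, 0.0]
force: [0.2, -0.1, -0.3]
grip_width: 0.003
grip_force: 0.0
along -67.4 lat 0.0 z 28.2 t 46.23 F case [ 0.2 -0.2 -0.3] [-0.04  0.   -0.01] [-6.000e-04 -1.213e-01  9.926e-01  4.000e-04]
time_s: 47.07
eef_pos: [545.0, -205.9, 28.3]
ee_rot: [-0.001, -0.121, 0.993, 0.0]
force: [0.1, 0.6, -0.4]
grip_width: -0.004
grip_force: 0.0
along -65.9 lat 0.0 z 28.3 t 47.07 F case [ 0.2  0.6 -0.4] [-0.02 -0.    0.  ] [-6.000e-04 -1.213e-01  9.926e-01  3.000e-04]
```

```bash
python3 -m inch '-0.7 0 0 0 0 0;-0.7 0 0 0 0 0;0 0 0 0 0 0;0 0 0 0 0 0;0 0 0 0 0 0;-0.7 0 0 0 0 0;0 0 0 0 0 0;0 0 0 0 0 0;0 0 0 0 0 0;0 0 0 0 0 0'
python3 ins.py
python3 -m inch '-0.7 0 0 0 0 0;0 0 0 0 0 0;0 0 0 0 0 0;0 0 0 0 0 0;-0.7 0 0 0 0 0;0 0 0 0 0 0;0 0 0 0 0 0;0 0 0 0 0 0;0 0 0 0 0 0;0 0 0 0 0 0'
python3 ins.py
```

```text
time_s: 47.9
eef_pos: [547.0, -205.4, 28.2]
ee_rot: [-0.001, -0.121, 0.993, 0.0]
force: [-0.2, -0.3, 0.9]
grip_width: -0.004
grip_force: 0.0
along -63.8 lat 0.0 z 28.2 t 47.90 F case [-0.3 -0.3  0.9] [ 0.05 -0.01 -0.03] [-6.000e-04 -1.213e-01  9.926e-01  3.000e-04]
time_s: 48.73
eef_pos: [547.4, -205.2, 28.1]
ee_rot: [-0.002, -0.121, 0.993, 0.001]
force: [-8.0, -2.3, 4.0]
grip_width: -0.0
grip_force: 4.4
along -63.4 lat 0.1 z 28.1 t 48.73 F case [-8.3 -0.3  4. ] [-0.29  1.39  0.03] [-1.900e-03 -1.214e-01  9.926e-01  7.000e-04]
```

Stiff stop at 8 N, far above its sliding friction, so the cassette is home. I retreat back and up.

```bash
python3 -m inch '4 0 0 0 0 0;8 0 0 0 0 0;10 0 0 0 0 0;10 0 0 0 0 0;0 0 -15 0 0 0;0 0 -25 0 0 0;0 0 -30 0 0 0;0 0 -30 0 0 0;0 0 -20 0 0 0;0 0 0 0 0 0'
python3 - <<'E'
from h import *
print(ctrl.sense()['eef_pos'],ctrl.sense()['force'])
a=cv2.imread('pics/top0.png',0).astype(int)
b=np.mean([cv2.cvtColor(cap('top')['image'],cv2.COLOR_RGB2GRAY) for _ in range(3)],0)
m=(abs(cv2.GaussianBlur(b.astype(np.uint8),(5,5),0).astype(int)-cv2.GaussianBlur(a.astype(np.uint8),(5,5),0))>18).astype(np.uint8)
n,_,st,_=cv2.connectedComponentsWithStats(m)
print([s[:5].tolist() for s in st[1:] if s[4]>12])
c=cap('side');g=cv2.cvtColor(c['image'],cv2.COLOR_RGB2GRAY)
for v in range(194,222): print(v,''.join('.:-=+*#%@X'[9-min(9,int(x)//15)] for x in g[v,274:335]))
E
```

```text
time_s: 49.57
eef_pos: [519.0, -213.9, 152.8]
ee_rot: [0.003, -0.121, 0.993, -0.002]
force: [1.1, 0.2, 0.7]
grip_width: -0.001
grip_force: 0.0
[ 518.99168338 -213.89515164  152.78805341] [1.14927843 0.17878166 0.71806219]
[[219, 174, 24, 28, 607], [380, 180, 8, 8, 50], [81, 181, 385, 299, 28434], [257, 186, 3, 5, 13], [246, 189, 6, 6, 29], [381, 189, 11, 19, 129], [256, 190, 81, 37, 1212], [218, 202, 23, 12, 185], [330, 209, 5, 6, 18], [256, 211, 5, 7, 24], [226, 222, 4, 5, 19], [142, 223, 130, 65, 2540], [459, 222, 5, 10, 23], [455, 237, 6, 7, 20], [50, 248, 15, 22, 137], [208, 249, 5, 8, 21], [435, 267, 6, 7, 27], [72, 268, 15, 25, 89], [0, 284, 257, 196, 21240], [155, 309, 6, 7, 21], [371, 328, 32, 13, 79], [206, 358, 25, 24, 79], [215, 360, 24, 23, 151], [261, 381, 15, 11, 51], [346, 399, 20, 35, 128], [237, 422, 7, 5, 17]]
194 .....:=+***+=--=+##++==========+===+======+##*+++++=:........
195 .....:++***+=-:-=##+=========+============+#*+===++=:........
196 .....-++***++===+##+======================+#*=---=+=:........
197 .....-+****+++++*##+=====================+*#*+---++=......
[... 887 characters left out ...]
%%%%%%%%%%%%%%###*=------:..............
212 ----+#%%%%%%%%%%%%%%%%%%%%%%%%%%%%%%%#+=-------..............
213 ----+#%%%%%%%%%%%%%%%%%%%%%%%%%%%%#%%#+-------:..............
214 ----+#%%%%%%%%%%%%%%%%%%%%%%%%%%%%%%%*=-------:..............
215 ----=#%%%%%%%%%%%%%%%%%%%%%%%%%%%%%%%*=-------:..............
216 ----=*#%%%%%%%%%%%%%%#%%%%%%%%%%%%%%%*=-------:..............
217 ----=*############%%###%%%%%%%%%%#***+=-------:..............
218 -----=+=+++++++*+************###*+====--------:..............
219 ------------===================+=------------:...............
220 ---------------------------------------------:...............
221 ---------------------------------------------:...............
```

The cassette's rear edge stays at column 325, the home position. The other differences are only the arm and its shadows.

```bash
python3 -c "
from rig import ctrl
print(ctrl.finish_job())"
```

```text
the job is handed in; nothing more can be done
None
```

The job is handed in at about 50 s: the cassette was levered free and sits home and released against the back of the case, the lever is back on its stand, and I saw no sign that anything else was moved; the hand-in gave no verdict.

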